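# Load and clamp the rail drilling jig

## Robot

A 7-joint arm with a two-finger parallel gripper is mounted at the origin on a cart in front of the work surface, level with it; the furniture and walls round the work are solid. World frame = base frame: x ahead of the robot, y to its left, z up, the work surface at z = 0. Lengths are in m, angles in rad, forces in N, time in s.
With the tool pointing down it reaches from about 0.425 to 0.925 m from the base axis. Payload 6.8 kg.
Tool frame: the origin (TCP) lies on the centre line of the jaws, within the pads' length; the fingertips stand 14 mm ahead of it and the grasp point (between the pads) lies 5 mm behind it; z points along the fingers, y is the line along which they close (so a half turn about z gives the same grasp; the last joint's range is limited). The gripper opens to 85 mm and grips with 20 to 120 N. Pads are 22 mm wide; open, the fingers measure 114 mm over their backs; the gripper's body (76 mm by 85 mm) begins 54 mm behind the grasp point. The pads swing forward as they close: fully open they stand 13 mm farther back than shut.
Start: joints at [-1.247, 0.477, 0.022, 1.555, -0.011, 1.109, -0.083], TCP at [0.282, 0.613, 0.222] pointing down, gripper open.
Joint ranges: [-2.96, 2.96], [-0.34, 2.1], [-1.41, 1.46], [0.24, 2.44], [-1.37, 4.51], [0.17, 1.92], [-2.96, 2.96]. Speed limits (rad/s): [2.39, 2.39, 3.14, 3.14, 3.14, 3.14, 3.14].

## Interface

Orientations are given as a rotation vector (axis times angle).
In Python, from plant import arm gives the robot as it stands.
- The arm moves only by the shell command python3 -m crank 'ROWS' [FORCE]. ROWS is JSON, a list of rows, each an object of numbers: "x", "y", "z": the shift along the world's x, y, z in m; "turn": the turn about the world's z in degrees; "grip": the opening, from 0 (shut) to 1 (fully open). A call has 1 to 10 rows; each row shifts and turns the commanded pose from where the row before left it; what a row does not reach is not made up. A row lasts 1/12 s, in which the tool goes at most 41.7 mm and 7.16 degrees, less where a joint would pass 70% of its speed; a pose out of reach is approached as far as the arm can. A call is refused whole if a number of a shift passes 0.0417 or a number of a turn 7.16, either way. A call with a gripper value outside its range is refused whole. The fingers move at their own pace and stop on an object; FORCE is the grip in N (left out, the last holds). Time passes only in rows, so rows that do not move let the fingers close. It gives the time, the measured TCP pose, the force, the opening and the grip force at its end, in the units of the state.
- arm.state(): the state, without advancing time (a new reading comes with each control period).
- arm.camera(name): name is "scene" or "top"; returns a dict with "image" (384x512x3 uint8, blue, green, red), "K" (3x3 intrinsics, pixels), "D" ([k1, k2, p1, p2, k3] as OpenCV has them; the pictures are not rectified), "rvec" (rotation vector, rad) and "tvec" (3), from world to camera coordinates, as OpenCV has them. Camera axes: x right, y down, z forward; pixel columns grow to the right and rows downward; lengths in m; the calibration is good to about 2 mm. A picture is of the moment at which its call begins. There is no depth.
- arm.hand_in(): hands the job in; it is judged then, once.
The state is a dict: "t": time; "joint_positions": joint angles; "joint_vel": joint speeds; "joint_torque": joint torques, N m; "position": TCP position; "eef_rot": TCP orientation; "ft_force": force on the tool from outside, world axes, zero at the start; "ft_torque": the same for the moment, N m; "opening": opening from 0.0 (shut) to 1.0 (fully open); "grip_force": force on a finger pad.
Only numpy, scipy, OpenCV 4.12 (cv2) and the standard library are available. Lean on these libraries where they do the work, as an engineer would, in place of code of your own. Each camera call takes 0.05 s, during which the arm holds its last target. There are 200 camera calls.

## Task

Get the drilling jig ready: push every frame rail that lies on the bench through the sprung dust flap of the channel that fits its width, fully home against the end stop. Flip the folded clamp lever upright, screw the clamp in by it until it is snug on the rails, and only then fold the lever down flat again, out of the drill's way. Leave the mallet, tape measure and pencil where they lie.

Things in the scene. Friction and masses are not known exactly. Their poses are not given: they have to be found in the camera images.
- jig: Aluminium drilling jig fixed to the bench: three straight open-fronted channels side by side on a 10 mm base plate (x -32 to 110, y -125 to 125 mm). Origin: on the bench, under the middle of the front face; x points into the channels, y left, z up. Front frame and end stop reach 46 mm above the bench, the clamp bridge 66 mm (x 33 to 57, y -120 to 120 mm); the clamp screw stands at x 45, y 0 mm.
- clamp_screw (a joint): Vertical clamp screw through the bridge, turned by its flip lever. 0 is all the way out; grows as it is screwed in (clockwise seen from above), rad; starts between 0 and 1.2. Light friction (0.05 N m), stays where it is left. The pads meet the rails at about 4.2, from 4.8 it is snug, its stop is at 5.45.
- cam_lever (a joint): Flip lever on the screw's head: 0 upright in line with the screw (its stop), 1.57 folded flat (its stop), rad; starts folded, at 1.45 or more. Stays where it is left; its cam stiffens as it closes: 0.15 N m moves it when upright, 0.25 N m when nearly flat, i.e. 3 to 5 N near its end.
- lever_pivot (a point): Point on the screw's axis at the lever's hinge pin, 88 mm above the bench with the screw all the way out, sinking 6 mm a turn. Turns with the screw: its x axis is the horizontal way in which the lever folds down, y lies along the hinge pin.
- lever_tip (a point): Free end of the aluminium flip lever, 65 mm from the hinge pin. The lever is a paddle 18 mm wide (along the pivot's y) and 9 mm thick (along the pivot's x when upright) from 23 to 65 mm from the pin, 14 x 8 mm nearer to it.
- pad_narrow: Rubber-faced clamp pad over the narrow channel, 28 mm wide, 37 to 53 mm behind the front face, sprung (15 N/mm) under a steel beam that spans all channels and that the screw drives straight down, 6 mm a turn. Screw out, the pad hangs 4 mm above the top of a loaded rail. Origin: centre of its underside.
- flap_narrow (a joint): Steel dust flap hanging in the mouth of the narrow channel, hinged along its top edge 33 mm above the bench; 0 shut, up to 1.5 swung inward, rad. It swings inward only; a rail's end pushes it open (1 to 2 N) and the rail holds it open; it springs shut when the rail leaves.
- pad_middle: Rubber-faced clamp pad over the middle channel, 38 mm wide, 37 to 53 mm behind the front face, sprung (15 N/mm) under a steel beam that spans all channels and that the screw drives straight down, 6 mm a turn. Screw out, the pad hangs 4 mm above the top of a loaded rail. Origin: centre of its underside.
- flap_middle (a joint): Steel dust flap hanging in the mouth of the middle channel, hinged along its top edge 33 mm above the bench; 0 shut, up to 1.5 swung inward, rad. It swings inward only; a rail's end pushes it open (1 to 2 N) and the rail holds it open; it springs shut when the rail leaves.
- pad_wide: Rubber-faced clamp pad over the wide channel, 48 mm wide, 37 to 53 mm behind the front face, sprung (15 N/mm) under a steel beam that spans all channels and that the screw drives straight down, 6 mm a turn. Screw out, the pad hangs 4 mm above the top of a loaded rail. Origin: centre of its underside.
- flap_wide (a joint): Steel dust flap hanging in the mouth of the wide channel, hinged along its top edge 33 mm above the bench; 0 shut, up to 1.5 swung inward, rad. It swings inward only; a rail's end pushes it open (1 to 2 N) and the rail holds it open; it springs shut when the rail leaves.
- rail_narrow: Narrow plain wooden frame rail, a straight bar 180 mm long, 22 mm wide, 18 mm high, with a pencilled double line across the middle of its top, lying flat on the bench (may be absent). Origin: centre of its underside; x along its length, y across, z up. Both ends are alike: either may go in first.
- stop_narrow (a point): Foot of the end stop of the narrow channel (at y = -66 mm of the jig): on its floor, 10 mm above the bench, on its centre line, 85 mm behind the front face; axes as the jig's. 25 mm between the 16 mm high fences, which flare 4 mm a side in the 18 mm before the face. A rail that is home has its origin 90 mm before this point and sticks out 95 mm.
- rail_middle: Middle plain wooden frame rail, a straight bar 180 mm long, 32 mm wide, 18 mm high, with a pencilled double line across the middle of its top, lying flat on the bench (may be absent). Origin: centre of its underside; x along its length, y across, z up. Both ends are alike: either may go in first.
- stop_middle (a point): Foot of the end stop of the middle channel (at y = 0 mm of the jig): on its floor, 10 mm above the bench, on its centre line, 85 mm behind the front face; axes as the jig's. 35 mm between the 16 mm high fences, which flare 4 mm a side in the 18 mm before the face. A rail that is home has its origin 90 mm before this point and sticks out 95 mm.
- rail_wide: Wide plain wooden frame rail, a straight bar 180 mm long, 42 mm wide, 18 mm high, with a pencilled double line across the middle of its top, lying flat on the bench (may be absent). Origin: centre of its underside; x along its length, y across, z up. Both ends are alike: either may go in first.
- stop_wide (a point): Foot of the end stop of the wide channel (at y = 66 mm of the jig): on its floor, 10 mm above the bench, on its centre line, 85 mm behind the front face; axes as the jig's. 45 mm between the 16 mm high fences, which flare 4 mm a side in the 18 mm before the face. A rail that is home has its origin 90 mm before this point and sticks out 95 mm.
- mallet: Wooden mallet, 206 x 68 x 74 mm, lying on the bench to the right; a bystander. Origin under its middle.
- tape_measure: Yellow tape measure, 83 x 36 x 64 mm, near the front edge of the bench; a bystander. Origin under its middle.
- carpenter_pencil: Red flat pencil, 151 x 14 x 7 mm, lying on the bench to the left of the jig; a bystander. Origin under its middle.
Not all that is in view belongs to the job. What is shaped like the rail_wide but blue is not meant.

How it is judged:
By the outcome, as a careful person would: the job done as asked, in the order asked, and still so for the second after the job is handed in, with the robot touching nothing.
Of rail_wide, rail_middle, rail_narrow only 2 to 3 are there at a start; the rules pass over those that are not, and their reading is None.
At some moment in a run one of rail_narrow, rail_middle, rail_wide may be knocked a few centimetres aside while the robot is not near it.
Once in a run the grip may slacken for a moment while it holds something.
It also fails if it takes over 210 s, if anything falls off the work surface, if the arm or the gripper's body presses on something with over 40 N, if the wrist force passes 120 N, or if a joint passes its speed limit or range.

## Working session

There is one attempt and no reset: what is moved stays moved. The work goes in short steps, Python scripts to look and compute and a shell command to move; the robot and the scene stay as the last step left them, time stands still between calls to the robot, and variables do not carry over. Pictures are saved under pics/ and viewed, at most 14 in all, crops included, and the job is handed in when it is done.

```bash
ls; mkdir -p pics
cat > h.py <<'E'
import cv2,numpy as np
from plant import arm
def shot(name,fn,crop=None,s=1):
    c=arm.camera(name); im=c["image"]
    np.savez('cam_'+name,K=c["K"],D=c["D"],r=c["rvec"],t=c["tvec"]); cv2.imwrite('pics/raw_'+name+'.png',im)
    if crop: x0,y0,x1,y1=crop; im=im[y0:y1,x0:x1]
    if s!=1: im=cv2.resize(im,None,fx=s,fy=s,interpolation=cv2.INTER_CUBIC)
    cv2.imwrite('pics/'+fn,im)
def cam(n): 
    c=np.load('cam_'+n+'.npz'); return [np.array(c[k],float) for k in ('K','D','r','t')]
def px2w(n,uv,z):
    K,D,r,t=cam(n); R=cv2.Rodrigues(r)[0]; t=t.ravel()
    uv=np.array(uv,float).reshape(-1,1,2); p=cv2.undistortPoints(uv,K,D).reshape(-1,2)
    d=np.c_[p,np.ones(len(p))]@R; o=-R.T@t
    return o+d*((z-o[2])/d[:,2])[:,None]
def w2px(n,P):
    K,D,r,t=cam(n); return cv2.projectPoints(np.array(P,float).reshape(-1,3),r,t,K,D)[0].reshape(-1,2)
def st():
    s=arm.state(); print(round(s['t'],2),np.round(s['position'],4),np.round(s['eef_rot'],3),np.round(s['ft_force'],1),round(s['opening'],3),np.round(s['grip_force'],1))
E
python3 - <<'E'
from h import *
shot('top','top1.png',s=1.5); shot('scene','scene1.png',s=1.5); st()
E
```

```text
pics
0.1 [0.2823 0.6125 0.2206] [-6.730e-01 -3.068e+00  3.000e-03] [-0.1  0.2 -0.4] 0.999 0.0
```

View pics/top1.png

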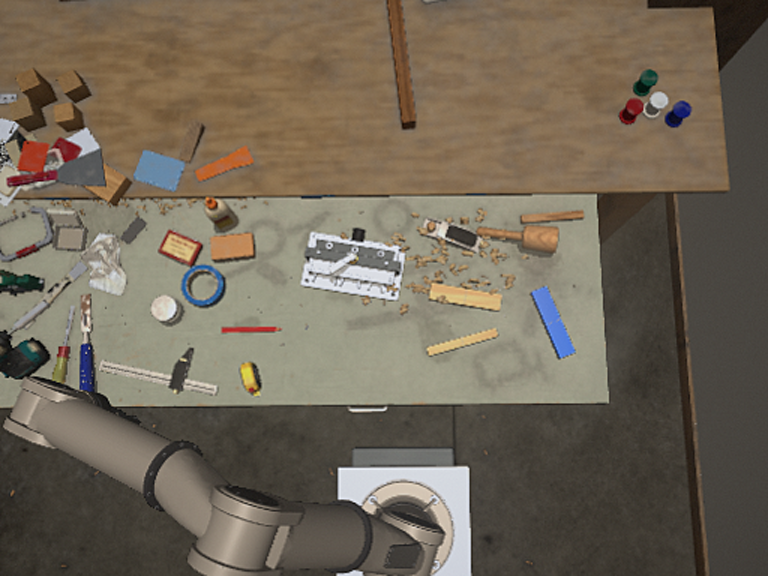

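View pics/scene1.png

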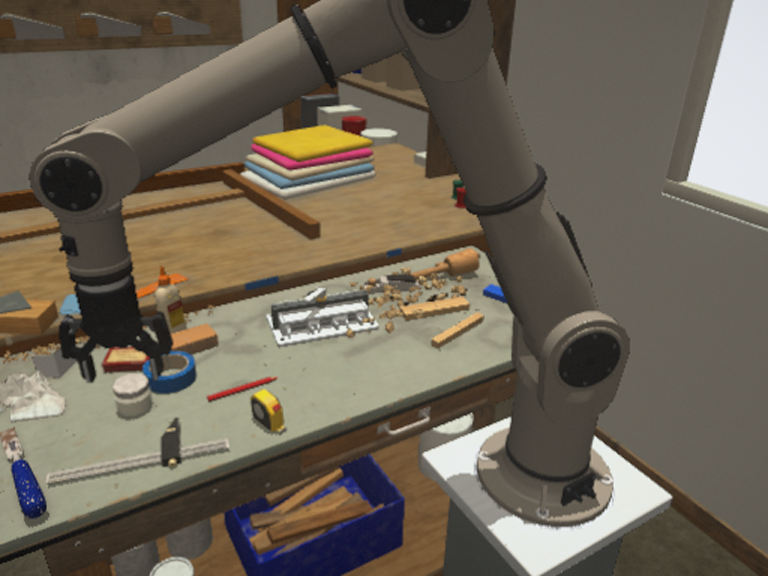

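Top view (1.5x): the jig is at about (352,265), a wide-looking wooden rail at (465,297) and a narrow one at (462,342). Lookalikes are the blue bar (552,322), the brown stick (552,216), the orange block (233,247) and the wood in the blue bin. I'll check with a close crop.

Run:
```python
from h import *
im=cv2.imread('pics/raw_top.png')
cv2.imwrite('pics/c1.png',cv2.resize(im[130:250,190:395],None,fx=3.9,fy=3.9,interpolation=cv2.INTER_CUBIC))
K,D,r,t=cam('top');print(-cv2.Rodrigues(r)[0].T@t.ravel())
print(px2w('top',[(0,0),(511,0),(256,192)],0))
```

```text
[0.25492509 0.00186832 1.77351809]
[[ 1.40885031  1.09490919  0.        ]
 [ 1.37669059 -0.99902996  0.        ]
 [ 0.59211111  0.04231852  0.        ]]
```

View pics/c1.png

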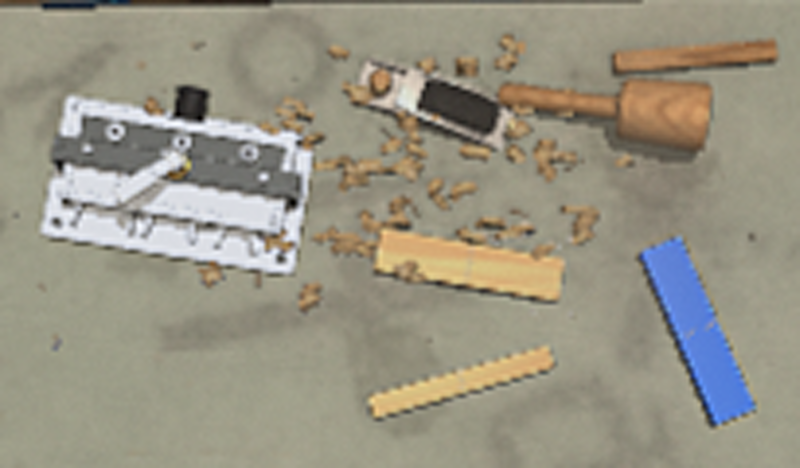

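The crop shows a pale wide bar with a centre line at (470,265), a pale narrow bar with a line at (461,382), the jig, and the lever folded from the screw at (185,168) out to about (125,205). The dark stick at (695,55) and the blue bar are not rails. Next I measure widths and poses.

```bash
cat >> h.py <<'E'
def crop2w(n,uv,z,o,s): return px2w(n,np.array(o)+(np.array(uv,float)+.5)/s-.5,z)
E
python3 - <<'E'
from h import *
c=lambda uv,z: np.round(crop2w('top',uv,z,(190,130),3.9)[:,:2],4)
def bar(uv,z):
    p=c(uv,z); L=np.linalg.norm(p[1]-p[0]); W=np.linalg.norm(p[2]-p[1]); d=p[1]-p[0]
    print(p.mean(0),L,W,np.degrees(np.arctan2(d[1],d[0])))
bar([(382,229),(564,260),(558,301),(375,270)],.018) # wide
bar([(368,398),(549,346),(554,364),(374,417)],.018)
bar([(615,53),(776,40),(777,58),(617,73)],.015)
bar([(42,237),(297,275),(314,152),(68,97)],.01)
print(c([(42,237),(297,275),(314,152),(68,97)],.01))
bar([(53,137),(300,178),(295,207),(51,168)],.066)
print(c([(181,140)],.085),c([(185,170)],.085),c([(125,205)],.085))
# color segmentation for bars
im=cv2.imread('pics/raw_top.png'); hsv=cv2.cvtColor(im,cv2.COLOR_BGR2HSV)
m=cv2.inRange(hsv,(10,70,150),(28,255,255)); m[:185]=0;
n,l,s,ce=cv2.connectedComponentsWithStats(m)
for i in range(1,n):
    if s[i,4]>100 and ce[i][0]>270:
        ys,xs=np.where(l==i); p=px2w('top',np.c_[xs,ys],.018)[:,:2].astype(np.float32); print(s[i],cv2.minAreaRect(p))
E
```

```text
[ 0.5654 -0.1617] 0.17803609184656916 0.04072370317149464 -100.41998478052278
[ 0.45265 -0.15105] 0.18072924500478607 0.017899720668211584 -74.43346403431391
[ 0.773075 -0.390475] 0.15920866810572845 0.018399999999999972 -85.89387099338404
[0.64435  0.119225] 0.25189618893504523 0.12378646937367595 -99.13699397098975
[[ 0.5985  0.2539]
 [ 0.5585  0.0052]
 [ 0.681  -0.0126]
 [ 0.7394  0.2304]]
[0.6489   0.120775] 0.23928646012676938 0.028541373477812885 -100.20633029262655
[[0.6758 0.1133]] [[0.6468 0.1095]] [[0.6137 0.1657]]
[270 185  65  22 601] ((0.5762129426002502, -0.13119958341121674), (0.24330608546733856, 0.05363907665014267), 80.70499420166016)
[284 219  48  18 287] ((0.45249083638191223, -0.15051069855690002), (0.02212662622332573, 0.1802588403224945), 15.068280220031738)
```

Run:
```python
from h import *
a=cv2.imread('pics/raw_top.png')[148:204,196:274]; b=cv2.imread('pics/raw_scene.png')[184:234,172:258]
a=cv2.resize(a,None,fx=7,fy=7,interpolation=cv2.INTER_CUBIC); b=cv2.resize(b,None,fx=9,fy=9,interpolation=cv2.INTER_CUBIC)
cv2.imwrite('pics/c2.png',a); cv2.imwrite('pics/c3.png',b); print(a.shape,b.shape)
```

```text
(392, 546, 3) (450, 774, 3)
```

View pics/c2.png

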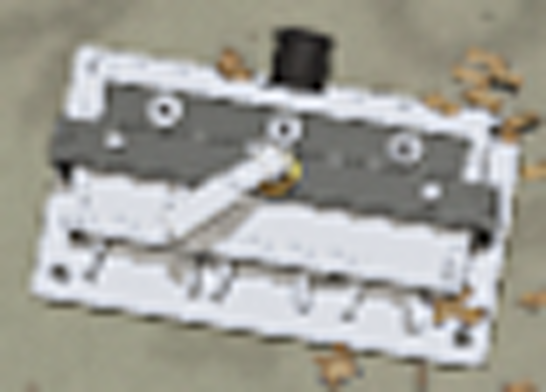

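View pics/c3.png

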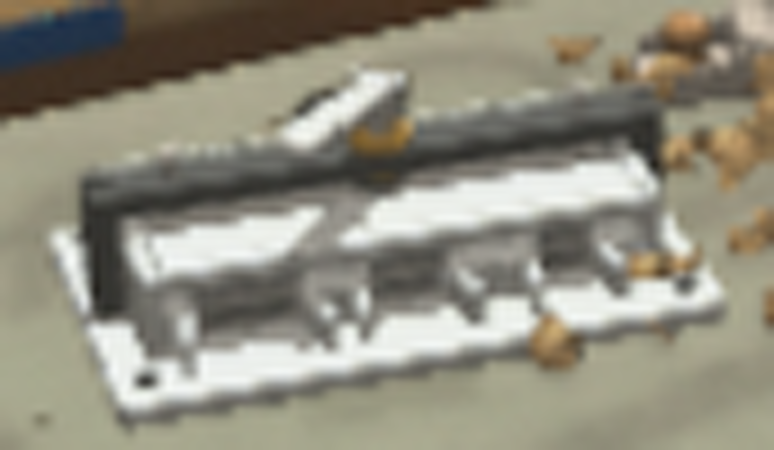

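Top crop: the jig's front base corners are at (32,297) and (487,366), the bridge ends at (57,140) and (497,210), and the lever runs from (278,158) to (177,222). Scene crop: the front base corners are at (125,420) and (722,312), and the lever tip is at (285,140).

Run:
```python
from h import *
from scipy.optimize import least_squares
T=[((32,297),(-32,125,0)),((487,366),(-32,-125,0)),((60,117),(57,120,66)),((500,183),(57,-120,66)),((80,45),(110,125,10)),((522,138),(110,-125,10))]
S=[((125,425),(-32,125,0)),((722,312),(-32,-125,0)),((85,182),(33,120,66)),((52,232),(110,125,10)),((660,95),(45,-120,66))]
g=lambda L,o,s:(np.array([np.array(o)+(np.array(a)+.5)/s-.5 for a,_ in L]),np.array([b for _,b in L])/1e3)
ut,Pt=g(T,(196,148),7); us,Ps=g(S,(172,184),9)
def w(p,P): 
    c,s=np.cos(p[2]),np.sin(p[2]); return np.c_[p[0]+c*P[:,0]-s*P[:,1],p[1]+s*P[:,0]+c*P[:,1],P[:,2]]
def f(p): return np.r_[(w2px('top',w(p,Pt))-ut).ravel(),(w2px('scene',w(p,Ps))-us).ravel()]
r=least_squares(f,[.6,.127,-.17],loss='soft_l1'); print(r.x,np.degrees(r.x[2])); print(np.round(r.fun.reshape(-1,2),1))
piv=w(r.x,np.array([[.045,0,.0875]]))[0]; print('pivot',piv)
# lever azimuth: fit to tip pixels in both
tt=np.array([196,148])+(np.array([177,222])+.5)/7-.5; ts=np.array([172,184])+(np.array([285,140])+.5)/9-.5
h=lambda q:piv+.065*np.array([np.sin(q[1])*np.cos(q[0]),np.sin(q[1])*np.sin(q[0]),np.cos(q[1])])
for b in (1.45,1.57):
  q=least_squares(lambda a:np.r_[w2px('top',h((a[0],b)))[0]-tt],[2.1]);print(np.degrees(q.x),q.fun,h((q.x[0],b)),w2px('scene',h((q.x[0],b)))[0]-ts)
np.save('jig',r.x)
```

```text
[ 0.61241602  0.12641936 -0.17277208] -9.899110880245262
[[ 0.3 -0.1]
 [-0.3  0.5]
 [-0.3 -0.7]
 [ 0.3  0.1]
 [-0.  -0.2]
 [ 0.7 -3.3]
 [-0.3  0.7]
 [ 0.7  1.1]
 [ 0.6  2.2]
 [-0.4  0.1]
 [-0.4  0.2]]
pivot [0.65674606 0.11868324 0.0875    ]
[125.09345466] [-1.01397016  0.72411049] [0.61964911 0.17147968 0.09533268] [0.97045153 0.75095471]
[123.33290927] [-1.2126445   0.80943373] [0.62102839 0.17299019 0.08755176] [0.48928572 2.62169167]
```

Jig pose: (0.612, 0.126), yaw -9.9°. The choice is the pale wide and narrow bars with centre lines. Going to the wide one first.

```bash
R='{"x":0.0146,"y":-0.0362,"turn":-3.78}'
python3 -m crank '[{"x":0.0146,"y":-0.0362,"turn":-3.78},{"x":0.0146,"y":-0.0362,"turn":-3.78},{"x":0.0146,"y":-0.0362,"turn":-3.78},{"x":0.0146,"y":-0.0362,"turn":-3.78},{"x":0.0146,"y":-0.0362,"turn":-3.78},{"x":0.0146,"y":-0.0362,"turn":-3.78},{"x":0.0146,"y":-0.0362,"turn":-3.78},{"x":0.0146,"y":-0.0362,"turn":-3.78},{"x":0.0146,"y":-0.0362,"turn":-3.78},{"x":0.0146,"y":-0.0362,"turn":-3.78}]'
python3 -m crank '[{"x":0.0146,"y":-0.0362,"turn":-3.78},{"x":0.0146,"y":-0.0362,"turn":-3.78},{"x":0.0146,"y":-0.0362,"turn":-3.78},{"x":0.0146,"y":-0.0362,"turn":-3.78},{"x":0.0146,"y":-0.0362,"turn":-3.78},{"x":0.0146,"y":-0.0362,"turn":-3.78},{"x":0.0146,"y":-0.0362,"turn":-3.78},{"x":0.0146,"y":-0.0362,"turn":-3.78},{"x":0.0146,"y":-0.0362,"turn":-3.78},{"x":0.0146,"y":-0.0362,"turn":-3.78},{},{}]'
python3 - <<'E'
from h import *; st(); print(np.round(arm.state()['joint_positions'],2))
E
```

```text
0.1 [0.2823 0.6125 0.2206] [-6.730e-01 -3.068e+00  3.000e-03] [-0.1  0.2 -0.4] 0.999 0.0
[-1.25  0.48  0.02  1.56 -0.01  1.11 -0.08]validation failed for argument at $[0]...
validation failed for argument at $[0]...
```

```bash
python3 -m crank '[{"x":0.0146,"y":-0.0362,"z":0,"turn":-3.78,"grip":1},{"x":0.0146,"y":-0.0362,"z":0,"turn":-3.78,"grip":1},{"x":0.0146,"y":-0.0362,"z":0,"turn":-3.78,"grip":1},{"x":0.0146,"y":-0.0362,"z":0,"turn":-3.78,"grip":1},{"x":0.0146,"y":-0.0362,"z":0,"turn":-3.78,"grip":1},{"x":0.0146,"y":-0.0362,"z":0,"turn":-3.78,"grip":1},{"x":0.0146,"y":-0.0362,"z":0,"turn":-3.78,"grip":1},{"x":0.0146,"y":-0.0362,"z":0,"turn":-3.78,"grip":1},{"x":0.0146,"y":-0.0362,"z":0,"turn":-3.78,"grip":1},{"x":0.0146,"y":-0.0362,"z":0,"turn":-3.78,"grip":1}]'
python3 - <<'E'
from h import *; print(np.round(arm.state()['joint_positions'],2))
E
```

```text
t: 0.93
position: [0.4286, 0.249, 0.2214]
eef_rot: [-1.635, -2.682, 0.0]
ft_force: [0.8, 0.6, 0.1]
opening: 0.998
grip_force: 0.0
[-0.9   0.18  0.28  1.99 -0.06  0.98 -0.11]
```

```bash
python3 -m crank '[{"x":0.0146,"y":-0.0362,"z":0,"turn":-3.78,"grip":1},{"x":0.0146,"y":-0.0362,"z":0,"turn":-3.78,"grip":1},{"x":0.0146,"y":-0.0362,"z":0,"turn":-3.78,"grip":1},{"x":0.0146,"y":-0.0362,"z":0,"turn":-3.78,"grip":1},{"x":0.0146,"y":-0.0362,"z":0,"turn":-3.78,"grip":1},{"x":0.0146,"y":-0.0362,"z":0,"turn":-3.78,"grip":1},{"x":0.0146,"y":-0.0362,"z":-0.02,"turn":-3.78,"grip":1},{"x":0.0146,"y":-0.0362,"z":-0.02,"turn":-3.78,"grip":1},{"x":0.0146,"y":-0.0362,"z":-0.02,"turn":-3.78,"grip":1},{"x":0.0146,"y":-0.0362,"z":-0.02,"turn":-3.78,"grip":1}]'
python3 -m crank '[{"x":0,"y":0,"z":-0.02,"turn":0,"grip":1},{"x":0,"y":0,"z":-0.02,"turn":0,"grip":1},{"x":0,"y":0,"z":0,"turn":0,"grip":1},{"x":0,"y":0,"z":0,"turn":0,"grip":1}]'
python3 - <<'E'
from h import *; s=arm.state(); print(np.round(s['joint_positions'],2))
R=cv2.Rodrigues(np.array(s['eef_rot']))[0]; print('tool y deg',np.degrees(np.arctan2(R[1,1],R[0,1])),'tilt',R[:,2])
shot('top','t2.png',(250,165,350,240),8)
E
```

```text
t: 1.77
position: [0.5718, -0.1052, 0.1445]
eef_rot: [-2.415, -2.009, -0.0]
ft_force: [0.7, 0.9, -0.1]
opening: 0.999
grip_force: 0.0
t: 2.1
position: [0.5706, -0.1035, 0.1046]
eef_rot: [-2.411, -2.011, 0.003]
ft_force: [-0.5, 0.7, -0.0]
opening: 1.0
grip_force: 0.0
[-0.32  0.51  0.51  1.91 -0.33  0.81  0.2 ]
tool y deg -10.335055335322068 tilt [-2.97554233e-03  9.75298949e-05 -9.99995568e-01]
```

View pics/t2.png

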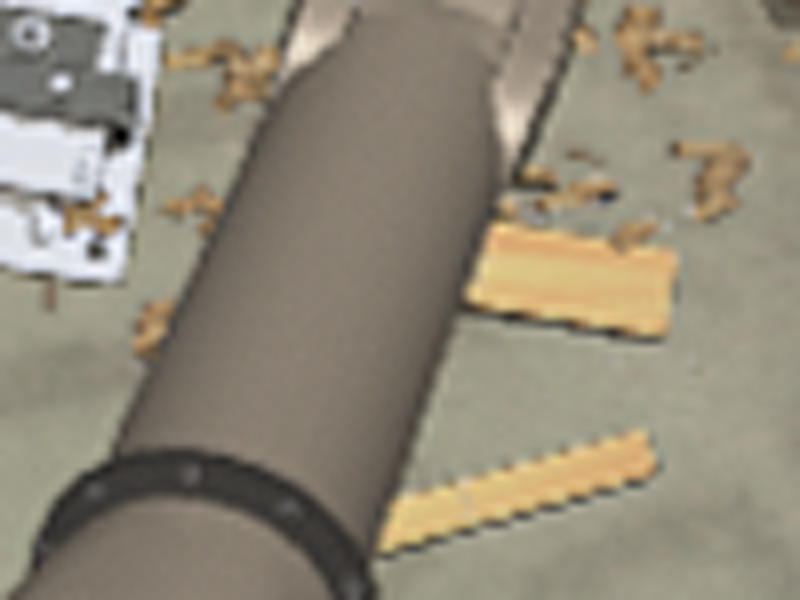

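The right end of the wide rail is at (675,290) in the crop, unmoved. Descending to grasp.

```bash
python3 -m crank '[{"x":0.002,"y":-0.0045,"z":-0.025,"turn":0,"grip":1},{"x":0.002,"y":-0.0045,"z":-0.025,"turn":0,"grip":1},{"x":0,"y":0,"z":-0.02,"turn":0,"grip":1},{"x":0,"y":0,"z":-0.01,"turn":0,"grip":1},{"x":0,"y":0,"z":-0.006,"turn":0,"grip":1},{"x":0,"y":0,"z":0,"turn":0,"grip":1},{"x":0,"y":0,"z":0,"turn":0,"grip":1}]'
python3 -m crank '[{"x":0,"y":0,"z":0,"turn":0,"grip":0.3},{"x":0,"y":0,"z":0,"turn":0,"grip":0.1},{"x":0,"y":0,"z":0,"turn":0,"grip":0},{"x":0,"y":0,"z":0,"turn":0,"grip":0},{"x":0,"y":0,"z":0,"turn":0,"grip":0},{"x":0,"y":0,"z":0,"turn":0,"grip":0},{"x":0,"y":0,"z":0,"turn":0,"grip":0},{"x":0,"y":0,"z":0,"turn":0,"grip":0}]' 60
```

```text
t: 2.73
position: [0.5764, -0.1125, 0.0207]
eef_rot: [2.411, 2.012, 0.002]
ft_force: [-0.2, 0.1, 1.5]
opening: 1.002
grip_force: 0.0
t: 3.4
position: [0.5755, -0.1127, 0.0195]
eef_rot: [-2.413, -2.012, 0.0]
ft_force: [0.7, 0.3, 0.8]
opening: 0.002
grip_force: 0.0
```

Run:
```python
from h import *
shot('top','t3.png'); shot('scene','s3.png')
a=cv2.imread('pics/raw_top.png')[165:245,250:350]; b=cv2.imread('pics/raw_scene.png')[150:250,220:370]
v=lambda i,w:cv2.resize(i,(w,int(i.shape[0]*w/i.shape[1])),interpolation=cv2.INTER_CUBIC)
a,b=v(a,380),v(b,420); o=np.zeros((320,800,3),np.uint8); o[:a.shape[0],:380]=a; o[:b.shape[0],380:]=b; cv2.imwrite('pics/m3.png',o)
```

```text
(no output)
```

View pics/m3.png

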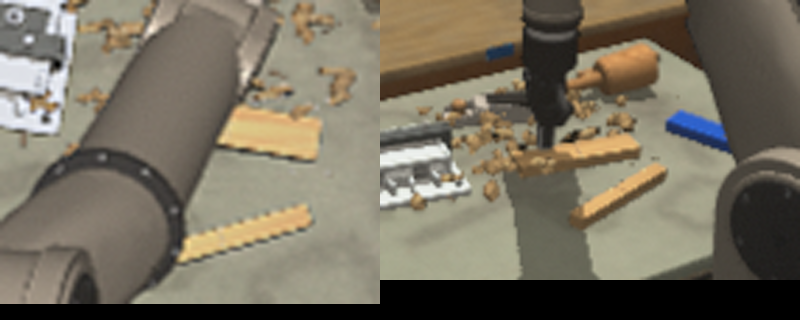

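Right panel: the shut fingers stand near (545,150), apparently at the far side of the wide rail. I'll check my rail estimate against the scene view.

Run:
```python
from h import *
a=np.radians(-100.4);c=np.array([.5654,-.1617]);u=np.array([np.cos(a),np.sin(a)]);v=np.array([-u[1],u[0]])
P=[np.r_[c+i*.09*u+j*.021*v,.018] for i,j in((-1,-1),(1,-1),(1,1),(-1,1))]
f=lambda p:(p-np.array([220,150]))*2.8+[380,0]
print('rail TL.. in m3',np.round(f(w2px('scene',P))),'tip',f(w2px('scene',[.5755,-.1127,.0055])))
s=arm.state(); print(np.round(s['position'],4)); st()
b=cv2.imread('pics/raw_scene.png')[185:225,255:320]; cv2.imwrite('pics/m4.png',cv2.resize(b,None,fx=11,fy=11,interpolation=cv2.INTER_CUBIC))
```

```text
rail TL.. in m3 [[521. 167.]
 [641. 147.]
 [627. 133.]
 [510. 153.]] tip [[541.63406242 163.03884617]]
[ 0.5756 -0.1127  0.0195]
3.5 [ 0.5756 -0.1127  0.0195] [-2.413 -2.012  0.   ] [-0.4  0.  -0.3] -0.0 0.0
```

View pics/m4.png

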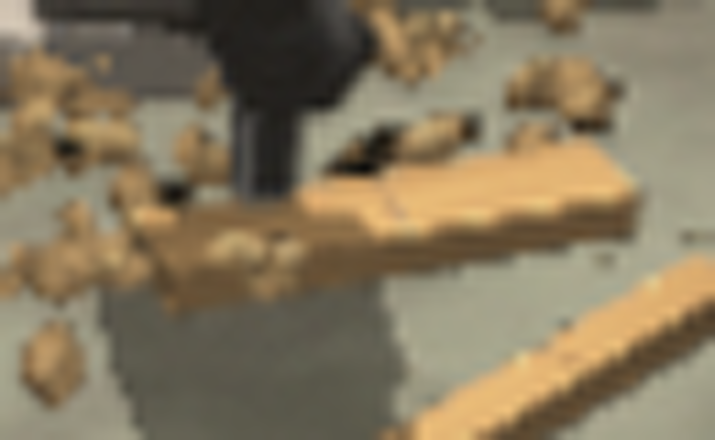

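Run:
```python
from h import *
g=lambda uv,z:np.round(crop2w('scene',uv,z,(255,185),11)[0],4)
print('far edge under finger',g((265,202),.018),'far right corner',g((598,140),.018),'near right top',g((636,200),.018),'near right bottom',g((632,238),0),'near left bottom',g((172,310),0),'near left top',g((160,255),.018), 'far left top', g((130,215),.018))
t=lambda uv,z:np.round(crop2w('top',uv,z,(250,165),8)[0],4)
print('top t2: far right',t((678,252),.018),'near right',t((665,338),.018))
```

```text
far edge under finger [ 0.5904 -0.126   0.018 ] far right corner [ 0.5712 -0.2578  0.018 ] near right top [ 0.5291 -0.2426  0.018 ] near right bottom [ 0.5326 -0.2455  0.    ] near left bottom [ 0.5685 -0.0742  0.    ] near left top [ 0.5765 -0.0735  0.018 ] far left top [ 0.6051 -0.0792  0.018 ]
top t2: far right [ 0.5703 -0.2532  0.018 ] near right [ 0.5293 -0.2457  0.018 ]
```

Run:
```python
from h import *
for p in [(.5755,-.1127,.0055),(.5755,-.1127,.02),(.5755,-.1127,.04),(.61,-.119,.0055),(.61,-.119,.02),(.5755,-.1127,.09)]:
    print(p,(w2px('scene',p)[0]-[255,185])*11)
b=cv2.imread('pics/raw_scene.png')[130:225,220:330]; cv2.imwrite('pics/m5.png',cv2.resize(b,None,fx=6,fy=6,interpolation=cv2.INTER_CUBIC))
```

```text
(0.5755, -0.1127, 0.0055) [249.99095951 255.50975281]
(0.5755, -0.1127, 0.02) [251.94875461 219.40203289]
(0.5755, -0.1127, 0.04) [254.6766999  169.09677616]
(0.61, -0.119, 0.0055) [211.45693137 208.36768108]
(0.61, -0.119, 0.02) [213.22020127 172.71935056]
(0.5755, -0.1127, 0.09) [261.63988034  40.72444756]
```

View pics/m5.png

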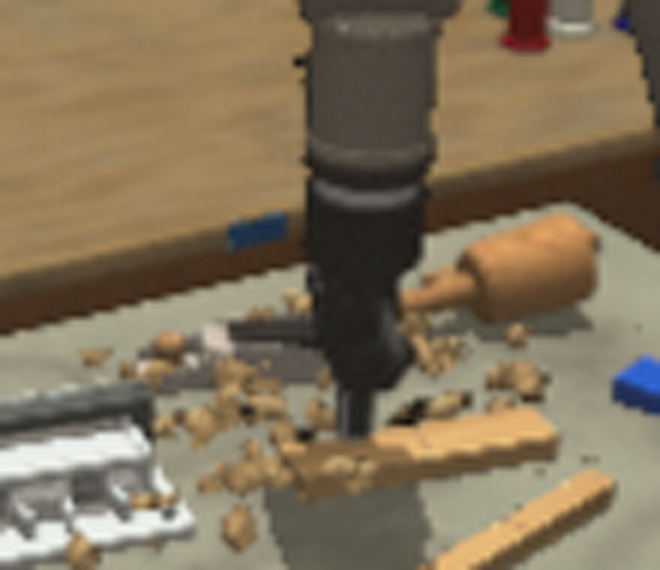

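The shut fingers seem to end about level with the rail's top, so they closed over it. I'll open, lower carefully, and watch the force.

```bash
python3 -m crank '[{"x":0,"y":0,"z":0.002,"turn":0,"grip":1},{"x":0,"y":0,"z":0,"turn":0,"grip":1},{"x":0,"y":0,"z":0,"turn":0,"grip":1},{"x":0,"y":0,"z":0,"turn":0,"grip":1},{"x":0,"y":0,"z":0,"turn":0,"grip":1},{"x":0,"y":0,"z":0,"turn":0,"grip":1},{"x":0,"y":0,"z":0,"turn":0,"grip":1}]'
python3 -m crank '[{"x":0,"y":0,"z":-0.003,"turn":0,"grip":1},{"x":0,"y":0,"z":-0.003,"turn":0,"grip":1},{"x":0,"y":0,"z":0,"turn":0,"grip":1}]'
python3 -m crank '[{"x":0,"y":0,"z":-0.003,"turn":0,"grip":1},{"x":0,"y":0,"z":-0.002,"turn":0,"grip":1},{"x":0,"y":0,"z":0,"turn":0,"grip":1}]'
```

```text
t: 4.08
position: [0.5756, -0.1127, 0.0215]
eef_rot: [-2.413, -2.012, -0.0]
ft_force: [-1.0, -0.4, -0.2]
opening: 0.976
grip_force: 0.0
t: 4.33
position: [0.5751, -0.1125, 0.0148]
eef_rot: [-2.412, -2.012, 0.001]
ft_force: [-0.6, -0.5, 1.2]
opening: 0.998
grip_force: 0.0
t: 4.58
position: [0.5752, -0.1126, 0.01]
eef_rot: [-2.412, -2.012, 0.001]
ft_force: [-0.5, -0.0, -0.9]
opening: 1.0
grip_force: 0.0
```

```bash
python3 -m crank '[{"x":0,"y":0,"z":0,"turn":0,"grip":0.7},{"x":0,"y":0,"z":0,"turn":0,"grip":0.6},{"x":0,"y":0,"z":0,"turn":0,"grip":0.6},{"x":0,"y":0,"z":0,"turn":0,"grip":0.6},{"x":0,"y":0,"z":0,"turn":0,"grip":0.6}]'
python3 -m crank '[{"x":0,"y":0,"z":0,"turn":0,"grip":0.5},{"x":0,"y":0,"z":0,"turn":0,"grip":0.4},{"x":0,"y":0,"z":0,"turn":0,"grip":0.3},{"x":0,"y":0,"z":0,"turn":0,"grip":0.3},{"x":0,"y":0,"z":0,"turn":0,"grip":0.3},{"x":0,"y":0,"z":0,"turn":0,"grip":0.3}]'
```

```text
t: 5.0
position: [0.5756, -0.1127, 0.0106]
eef_rot: [2.413, 2.012, 0.0]
ft_force: [-0.6, 0.7, -0.6]
opening: 0.596
grip_force: 0.0
t: 5.5
position: [0.5756, -0.1127, 0.0105]
eef_rot: [-2.413, -2.012, 0.0]
ft_force: [-0.2, 0.1, 0.2]
opening: 0.3
grip_force: 0.0
```

Run:
```python
from h import *
c=np.array([.2823,.6125,.2206]);y=np.array([np.cos(np.radians(65.2)),np.sin(np.radians(65.2)),0])
for dz in (-.014,0,.005):
  print(dz,[ (w2px('scene',c+s*.0425*y+[0,0,dz])[0]*1.5).round() for s in (-1,1)])
K,D,r,t=cam('scene');print('cam',-cv2.Rodrigues(r)[0].T@t.ravel())
old=cv2.imread('pics/raw_scene.png').astype(int); shot('scene','s4.png'); new=cv2.imread('pics/raw_scene.png').astype(int)
d=np.abs(new-old).sum(2)>60; ys,xs=np.where(d[150:240,250:330]); print('diff bbox',xs.min()+250,xs.max()+250,ys.min()+150,ys.max()+150)
b=new.astype(np.uint8)[160:225,240:340]; cv2.imwrite('pics/m6.png',cv2.resize(b,None,fx=8,fy=8,interpolation=cv2.INTER_CUBIC))
```

```text
-0.014 [array([157., 397.]), array([ 98., 399.])]
0 [array([155., 389.]), array([ 96., 392.])]
0.005 [array([155., 387.]), array([ 95., 389.])]
cam [-0.55205144  0.67374774  0.79866758]
diff bbox 264 294 152 239
```

View pics/m6.png

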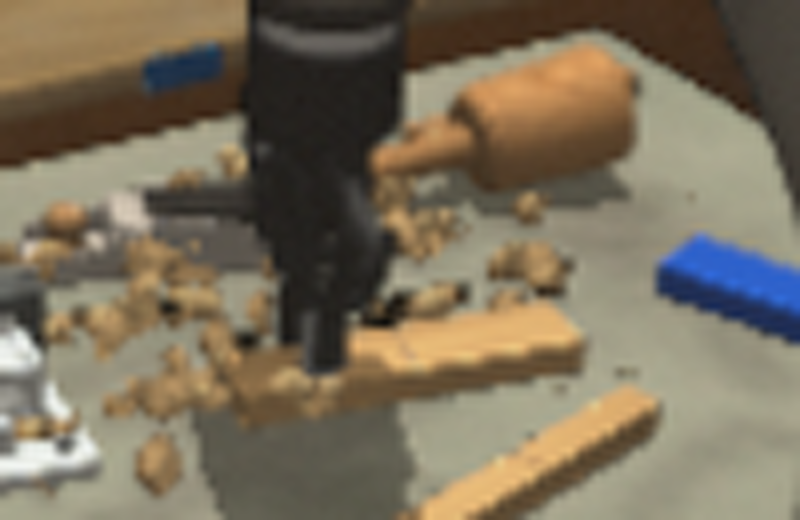

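The scene shows both fingers still above the rail's top, at (325,370). So the tips really stand about 20 mm higher than the nominal TCP says, and the start picture agrees. I'll open and go lower, guarded by force.

```bash
python3 -m crank '[{"x":0,"y":0,"z":0,"turn":0,"grip":1},{"x":0,"y":0,"z":0,"turn":0,"grip":1},{"x":0,"y":0,"z":0,"turn":0,"grip":1},{"x":0,"y":0,"z":0,"turn":0,"grip":1},{"x":0,"y":0,"z":-0.004,"turn":0,"grip":1},{"x":0,"y":0,"z":-0.003,"turn":0,"grip":1},{"x":0,"y":0,"z":0,"turn":0,"grip":1}]'
python3 -m crank '[{"x":0,"y":0,"z":-0.003,"turn":0,"grip":1},{"x":0,"y":0,"z":-0.002,"turn":0,"grip":1},{"x":0,"y":0,"z":0,"turn":0,"grip":1}]'
python3 -m crank '[{"x":0,"y":0,"z":-0.003,"turn":0,"grip":1},{"x":0,"y":0,"z":-0.002,"turn":0,"grip":1},{"x":0,"y":0,"z":0,"turn":0,"grip":1}]'
python3 -m crank '[{"x":0,"y":0,"z":0,"turn":0,"grip":0.7},{"x":0,"y":0,"z":0,"turn":0,"grip":0.5},{"x":0,"y":0,"z":0,"turn":0,"grip":0.4},{"x":0,"y":0,"z":0,"turn":0,"grip":0.4},{"x":0,"y":0,"z":0,"turn":0,"grip":0.4},{"x":0,"y":0,"z":0,"turn":0,"grip":0.4}]'
```

```text
t: 6.13
position: [0.575, -0.1125, 0.0027]
eef_rot: [-2.412, -2.012, 0.001]
ft_force: [0.5, 0.5, 0.4]
opening: 1.004
grip_force: 0.0
t: 6.38
position: [0.5752, -0.1126, -0.002]
eef_rot: [-2.412, -2.012, 0.001]
ft_force: [-0.0, 1.3, -0.5]
opening: 1.001
grip_force: 0.0
t: 6.63
position: [0.5753, -0.1126, -0.0069]
eef_rot: [-2.412, -2.012, 0.001]
ft_force: [-0.3, -0.3, 0.0]
opening: 1.003
grip_force: 0.0
t: 7.13
position: [0.576, -0.1128, -0.0061]
eef_rot: [2.412, 2.012, 0.001]
ft_force: [-0.1, -0.2, 4.8]
opening: 0.475
grip_force: 61.8
```

Gripped: opening 0.475, about 40 mm, so this is the wide rail. Lifting, then carrying to the front of the wide channel.

```bash
python3 -m crank '[{"x":0,"y":0,"z":0.01,"turn":0,"grip":0.3},{"x":0,"y":0,"z":0.02,"turn":0,"grip":0.3},{"x":0,"y":0,"z":0.02,"turn":0,"grip":0.3},{"x":-0.005,"y":0,"z":0.02,"turn":2,"grip":0.3},{"x":-0.01,"y":0.01,"z":0.02,"turn":5.4,"grip":0.3},{"x":-0.01,"y":0.02,"z":0.01,"turn":6.5,"grip":0.3},{"x":-0.01,"y":0.025,"z":0,"turn":6.5,"grip":0.3},{"x":-0.01,"y":0.025,"z":0,"turn":6.5,"grip":0.3},{"x":-0.01,"y":0.025,"z":0,"turn":6.5,"grip":0.3},{"x":-0.01,"y":0.025,"z":0,"turn":6.5,"grip":0.3}]' 80
python3 -m crank '[{"x":-0.008,"y":0.025,"z":0,"turn":6.5,"grip":0.3},{"x":-0.008,"y":0.025,"z":0,"turn":6.5,"grip":0.3},{"x":-0.008,"y":0.025,"z":0,"turn":6.5,"grip":0.3},{"x":-0.008,"y":0.025,"z":0,"turn":6.5,"grip":0.3},{"x":-0.008,"y":0.025,"z":0,"turn":6.5,"grip":0.3},{"x":-0.008,"y":0.025,"z":0,"turn":6.5,"grip":0.3},{"x":-0.004,"y":0.025,"z":0,"turn":6.5,"grip":0.3},{"x":0,"y":0.01,"z":0,"turn":3,"grip":0.3},{"x":0,"y":0,"z":0,"turn":0,"grip":0.3},{"x":0,"y":0,"z":0,"turn":0,"grip":0.3}]'
cat >> h.py <<'E'
def rel():
    "tool in jig frame (mm), tool-y angle minus jig-y angle"
    j=np.load('jig.npy'); s=arm.state(); p=np.array(s['position']); c,sn=np.cos(j[2]),np.sin(j[2]); d=p[:2]-j[:2]
    R=cv2.Rodrigues(np.array(s['eef_rot']))[0]; a=np.degrees(np.arctan2(R[1,1],R[0,1]))-np.degrees(j[2])
    print('jig mm',np.round([1e3*(c*d[0]+sn*d[1]),1e3*(-sn*d[0]+c*d[1]),1e3*p[2]],1),'yaw from jig y',round((a-90+90)%180-90,2)); st()
E
python3 - <<'E'
from h import *; rel(); print(np.round(arm.state()['joint_positions'],2))
E
```

```text
t: 7.97
position: [0.5097, 0.0183, 0.0941]
eef_rot: [1.574, 2.719, 0.0]
ft_force: [0.9, -0.4, -0.6]
opening: 0.472
grip_force: 82.4
t: 8.8
position: [0.4584, 0.202, 0.0937]
eef_rot: [-0.329, -3.124, 0.001]
ft_force: [0.7, 0.1, -0.1]
opening: 0.466
grip_force: 82.5
jig mm [-164.7   48.    93.7] yaw from jig y -2.11
8.8 [0.4584 0.202  0.0937] [-3.290e-01 -3.124e+00  1.000e-03] [ 0.7  0.1 -0.1] 0.466 82.5
[-0.61  0.37  0.08  2.08 -0.04  0.69  0.86]
```

```bash
python3 -m crank '[{"x":0.0015,"y":0.009,"z":-0.02,"turn":1,"grip":0.3},{"x":0.0015,"y":0.009,"z":-0.02,"turn":1.1,"grip":0.3},{"x":0,"y":0,"z":-0.02,"turn":0,"grip":0.3},{"x":0,"y":0,"z":-0.015,"turn":0,"grip":0.3},{"x":0,"y":0,"z":-0.008,"turn":0,"grip":0.3},{"x":0,"y":0,"z":-0.004,"turn":0,"grip":0.3},{"x":0,"y":0,"z":0,"turn":0,"grip":0.3},{"x":0,"y":0,"z":0,"turn":0,"grip":0.3}]'
python3 - <<'E'
from h import *; rel()
shot('top','t5.png'); shot('scene','s5.png')
a=cv2.imread('pics/raw_top.png')[150:235,175:280]; b=cv2.imread('pics/raw_scene.png')[180:270,150:260]
v=lambda i,w:cv2.resize(i,(w,int(i.shape[0]*w/i.shape[1])),interpolation=cv2.INTER_CUBIC)
a,b=v(a,400),v(b,400); o=np.zeros((330,800,3),np.uint8); o[:a.shape[0],:400]=a; o[:b.shape[0],400:]=b; cv2.imwrite('pics/m7.png',o)
E
```

```text
t: 9.47
position: [0.4621, 0.2197, 0.0071]
eef_rot: [0.272, 3.129, -0.0]
ft_force: [0.0, 0.4, -1.0]
opening: 0.468
grip_force: 82.5
jig mm [-164.1   66.1    7.1] yaw from jig y -0.03
9.47 [0.4621 0.2197 0.0071] [ 0.272  3.129 -0.   ] [ 0.   0.4 -1. ] 0.468 82.5
```

View pics/m7.png

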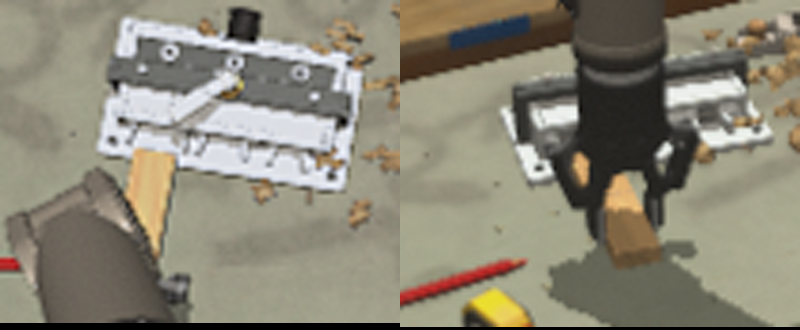

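The rail lines up with the wide channel mouth (left panel (155,150)). Pushing in.

```bash
python3 -m crank '[{"x":0.00985,"y":-0.00172,"z":0,"turn":0,"grip":0.3},{"x":0.00985,"y":-0.00172,"z":0,"turn":0,"grip":0.3},{"x":0.00985,"y":-0.00172,"z":0,"turn":0,"grip":0.3},{"x":0,"y":0,"z":0,"turn":0,"grip":0.3}]'
python3 -m crank '[{"x":0.00985,"y":-0.00172,"z":0,"turn":0,"grip":0.3},{"x":0.00985,"y":-0.00172,"z":0,"turn":0,"grip":0.3},{"x":0.00985,"y":-0.00172,"z":0,"turn":0,"grip":0.3},{"x":0,"y":0,"z":0,"turn":0,"grip":0.3}]'
python3 - <<'E'
from h import *; rel()
E
```

```text
t: 9.9
position: [0.4924, 0.2145, 0.0064]
eef_rot: [-0.272, -3.129, 0.001]
ft_force: [-1.1, 0.1, -2.2]
opening: 0.468
grip_force: 82.2
t: 10.23
position: [0.524, 0.2092, 0.0068]
eef_rot: [0.273, 3.126, 0.001]
ft_force: [1.8, 0.4, -2.4]
opening: 0.481
grip_force: 55.8
jig mm [-101.4   66.3    6.8] yaw from jig y -0.07
10.23 [0.524  0.2092 0.0068] [2.730e-01 3.126e+00 1.000e-03] [ 1.8  0.4 -2.4] 0.481 55.8
```

```bash
python3 -m crank '[{"x":0,"y":0,"z":0,"turn":0,"grip":0.3},{"x":0,"y":0,"z":0,"turn":0,"grip":0.3},{"x":0,"y":0,"z":0,"turn":0,"grip":0.3},{"x":0,"y":0,"z":0,"turn":0,"grip":0.3},{"x":0,"y":0,"z":0,"turn":0,"grip":0.3},{"x":0,"y":0,"z":0,"turn":0,"grip":0.3}]' 80
python3 -m crank '[{"x":0.00985,"y":-0.00172,"z":0,"turn":0,"grip":0.3},{"x":0.00985,"y":-0.00172,"z":0,"turn":0,"grip":0.3},{"x":0.00985,"y":-0.00172,"z":0,"turn":0,"grip":0.3},{"x":0,"y":0,"z":0,"turn":0,"grip":0.3},{"x":0,"y":0,"z":0,"turn":0,"grip":0.3}]'
python3 - <<'E'
from h import *; rel()
E
```

```text
t: 10.73
position: [0.5204, 0.21, 0.0065]
eef_rot: [-0.269, -3.13, 0.0]
ft_force: [1.3, -1.3, -3.1]
opening: 0.47
grip_force: 83.6
t: 11.15
position: [0.5517, 0.2043, 0.0066]
eef_rot: [0.272, 3.128, 0.0]
ft_force: [0.2, -0.0, -3.3]
opening: 0.467
grip_force: 83.7
jig mm [-73.2  66.3   6.6] yaw from jig y -0.02
11.15 [0.5517 0.2043 0.0066] [0.272 3.128 0.   ] [ 0.2 -0.  -3.3] 0.467 83.7
```

```bash
python3 -m crank '[{"x":0.0049,"y":-0.0009,"z":0,"turn":0,"grip":0.3},{"x":0.0049,"y":-0.0009,"z":0,"turn":0,"grip":0.3},{"x":0.0029,"y":-0.0005,"z":0,"turn":0,"grip":0.3},{"x":0,"y":0,"z":0,"turn":0,"grip":0.3}]'
python3 -m crank '[{"x":0.003,"y":-0.0005,"z":0,"turn":0,"grip":0.3},{"x":0.003,"y":-0.0005,"z":0,"turn":0,"grip":0.3},{"x":0,"y":0,"z":0,"turn":0,"grip":0.3}]'
python3 - <<'E'
from h import *; rel()
E
```

```text
t: 11.48
position: [0.5638, 0.2023, 0.0066]
eef_rot: [0.27, 3.129, 0.0]
ft_force: [1.1, -0.4, -2.7]
opening: 0.473
grip_force: 83.7
t: 11.73
position: [0.5696, 0.2014, 0.0066]
eef_rot: [0.27, 3.129, 0.0]
ft_force: [0.0, -0.4, -2.4]
opening: 0.466
grip_force: 83.7
jig mm [-55.1  66.5   6.6] yaw from jig y 0.04
11.73 [0.5696 0.2014 0.0066] [0.27  3.129 0.   ] [ 0.  -0.4 -2.4] 0.466 83.7
```

```bash
python3 -m crank '[{"x":0.003,"y":-0.0005,"z":0,"turn":0,"grip":0.3},{"x":0.001,"y":-0.0002,"z":0,"turn":0,"grip":0.3},{"x":0,"y":0,"z":0,"turn":0,"grip":0.3}]'
python3 -m crank '[{"x":0.003,"y":-0.0005,"z":0,"turn":0,"grip":0.3},{"x":0.001,"y":-0.0002,"z":0,"turn":0,"grip":0.3},{"x":0,"y":0,"z":0,"turn":0,"grip":0.3}]'
python3 -m crank '[{"x":0.003,"y":-0.0005,"z":0,"turn":0,"grip":0.3},{"x":0.001,"y":-0.0002,"z":0,"turn":0,"grip":0.3},{"x":0,"y":0,"z":0,"turn":0,"grip":0.3}]'
python3 - <<'E'
from h import *; rel()
E
```

```text
t: 11.98
position: [0.5698, 0.2013, 0.0056]
eef_rot: [-0.268, -3.124, 0.002]
ft_force: [-7.6, 1.5, 0.4]
opening: 0.466
grip_force: 83.9
t: 12.23
position: [0.5698, 0.2012, 0.0047]
eef_rot: [-0.265, -3.118, 0.004]
ft_force: [-16.1, 2.4, 1.9]
opening: 0.465
grip_force: 84.3
t: 12.48
position: [0.5697, 0.2011, 0.0039]
eef_rot: [-0.263, -3.111, 0.006]
ft_force: [-24.9, 3.8, 7.1]
opening: 0.467
grip_force: 84.8
jig mm [-54.9  66.2   3.9] yaw from jig y 0.25
12.48 [0.5697 0.2011 0.0039] [-0.263 -3.111  0.006] [-24.9   3.8   7.1] 0.467 84.8
```

Home: 25 N at jig x -55. Relieve, open, rise, then head for the narrow rail.

```bash
python3 -m crank '[{"x":-0.005,"y":0.0009,"z":0,"turn":0,"grip":0.3},{"x":-0.005,"y":0.0009,"z":0,"turn":0,"grip":0.3},{"x":0,"y":0,"z":0,"turn":0,"grip":0.6},{"x":0,"y":0,"z":0,"turn":0,"grip":0.8},{"x":0,"y":0,"z":0,"turn":0,"grip":0.8},{"x":0,"y":0,"z":0,"turn":0,"grip":0.8},{"x":0,"y":0,"z":0.01,"turn":0,"grip":0.8},{"x":0,"y":0,"z":0.03,"turn":0,"grip":0.8},{"x":0,"y":0,"z":0.03,"turn":0,"grip":0.8},{"x":0,"y":0,"z":0.03,"turn":0,"grip":0.8}]'
python3 -m crank '[{"x":-0.01,"y":-0.025,"z":0.01,"turn":-5.8,"grip":1},{"x":-0.01,"y":-0.025,"z":0,"turn":-5.8,"grip":1},{"x":-0.01,"y":-0.025,"z":0,"turn":-5.8,"grip":1},{"x":-0.01,"y":-0.025,"z":0,"turn":-5.8,"grip":1},{"x":-0.01,"y":-0.025,"z":0,"turn":-5.8,"grip":1},{"x":-0.01,"y":-0.025,"z":0,"turn":-5.8,"grip":1},{"x":-0.01,"y":-0.025,"z":0,"turn":-5.8,"grip":1},{"x":-0.01,"y":-0.025,"z":0,"turn":-5.8,"grip":1},{"x":0,"y":0,"z":0,"turn":0,"grip":1}]'
python3 - <<'E'
from h import *; rel()
shot('top','t6.png'); im=cv2.imread('pics/raw_top.png'); hsv=cv2.cvtColor(im,cv2.COLOR_BGR2HSV)
m=cv2.inRange(hsv,(10,70,150),(28,255,255)); m[:180]=0
n,l,s,ce=cv2.connectedComponentsWithStats(m)
for i in range(1,n):
    if s[i,4]>60 and ce[i][0]>190:
        ys,xs=np.where(l==i); p=px2w('top',np.c_[xs,ys],.018)[:,:2].astype(np.float32); print(s[i],cv2.minAreaRect(p))
E
```

```text
t: 13.32
position: [0.5711, 0.2009, 0.1082]
eef_rot: [0.27, 3.13, -0.0]
ft_force: [0.9, 0.2, 0.1]
opening: 0.8
grip_force: 0.0
t: 14.07
position: [0.4889, -0.0044, 0.1172]
eef_rot: [1.497, 2.762, -0.003]
ft_force: [-1.2, -0.9, -1.1]
opening: 1.001
grip_force: 0.0
jig mm [ -99.2 -150.1  117.2] yaw from jig y -47.03
14.07 [ 0.4889 -0.0044  0.1172] [ 1.497  2.762 -0.003] [-1.2 -0.9 -1.1] 1.001 0.0
[207 183  15  26 274] ((0.5772668123245239, 0.2008494883775711), (0.04221133887767792, 0.09642013162374496), 80.31771087646484)
[286 219  46  18 283] ((0.4531269371509552, -0.15188734233379364), (0.022478362545371056, 0.17726019024848938), 15.458919525146484)
```

The wide rail sticks out 96 mm, so it is home. Narrow rail at (0.453,-0.151), axis -74.6°, unmoved.

```bash
python3 -m crank '[{"x":-0.01,"y":-0.0197,"z":0,"turn":-3.6,"grip":1},{"x":-0.01,"y":-0.0197,"z":0,"turn":-3.6,"grip":1},{"x":-0.01,"y":-0.0197,"z":0,"turn":-3.6,"grip":1},{"x":-0.01,"y":-0.0197,"z":-0.02,"turn":-3.6,"grip":1},{"x":-0.0094,"y":-0.0196,"z":-0.03,"turn":-3.4,"grip":1},{"x":0,"y":0,"z":-0.02,"turn":0,"grip":1},{"x":0,"y":0,"z":0,"turn":0,"grip":1},{"x":0,"y":0,"z":0,"turn":0,"grip":1}]'
python3 - <<'E'
from h import *; rel(); print(np.round(arm.state()['joint_positions'],2))
E
```

```text
t: 14.78
position: [0.4406, -0.0979, 0.0463]
eef_rot: [-1.893, -2.505, 0.002]
ft_force: [0.2, 0.4, 0.9]
opening: 1.0
grip_force: 0.0
jig mm [-130.7 -250.5   46.3] yaw from jig y -64.26
14.78 [ 0.4406 -0.0979  0.0463] [-1.893e+00 -2.505e+00  2.000e-03] [0.2 0.4 0.9] 1.0 0.0
[-0.21  0.41  0.35  2.23 -0.26  0.54  0.62]
```

```bash
python3 -m crank '[{"x":0,"y":-0.005,"z":-0.015,"turn":-0.5,"grip":1},{"x":0,"y":0,"z":-0.015,"turn":0,"grip":1},{"x":0,"y":0,"z":-0.01,"turn":0,"grip":1},{"x":0,"y":0,"z":-0.007,"turn":0,"grip":1},{"x":0,"y":0,"z":0,"turn":0,"grip":1},{"x":0,"y":0,"z":0,"turn":0,"grip":0.6},{"x":0,"y":0,"z":0,"turn":0,"grip":0.3},{"x":0,"y":0,"z":0,"turn":0,"grip":0.15},{"x":0,"y":0,"z":0,"turn":0,"grip":0.1},{"x":0,"y":0,"z":0,"turn":0,"grip":0.1}]' 60
python3 -m crank '[{"x":0,"y":0,"z":0,"turn":0,"grip":0.1},{"x":0,"y":0,"z":0,"turn":0,"grip":0.1}]'
python3 - <<'E'
from h import *; rel()
E
```

```text
t: 15.62
position: [0.4418, -0.1021, -0.0001]
eef_rot: [1.902, 2.5, 0.001]
ft_force: [-0.6, 0.3, -0.2]
opening: 0.297
grip_force: 0.0
t: 15.78
position: [0.4419, -0.1022, 0.0001]
eef_rot: [1.903, 2.499, 0.001]
ft_force: [-0.7, 1.5, 7.8]
opening: 0.238
grip_force: 59.0
jig mm [-1.287e+02 -2.545e+02  1.000e-01] yaw from jig y -64.66
15.78 [ 4.419e-01 -1.022e-01  1.000e-04] [1.903e+00 2.499e+00 1.000e-03] [-0.7  1.5  7.8] 0.238 59.0
```

Narrow rail gripped (0.238, about 20 mm). Carry to the narrow channel.

```bash
python3 -m crank '[{"x":0,"y":0,"z":0.01,"turn":0,"grip":0.1},{"x":0,"y":0,"z":0.02,"turn":0,"grip":0.1},{"x":0,"y":0,"z":0.02,"turn":0,"grip":0.1},{"x":0,"y":0,"z":0.015,"turn":0,"grip":0.1},{"x":0,"y":0.01,"z":0,"turn":3,"grip":0.1},{"x":0,"y":0.02,"z":0,"turn":6,"grip":0.1},{"x":0,"y":0.02,"z":0,"turn":6.5,"grip":0.1},{"x":0,"y":0.02,"z":0,"turn":6.5,"grip":0.1},{"x":0,"y":0.02,"z":0,"turn":6.5,"grip":0.1},{"x":0,"y":0.02,"z":0,"turn":6.5,"grip":0.1}]' 80
python3 -m crank '[{"x":0,"y":0.02,"z":0,"turn":6.5,"grip":0.1},{"x":0,"y":0.02,"z":0,"turn":6.5,"grip":0.1},{"x":0,"y":0.02,"z":0,"turn":6.5,"grip":0.1},{"x":0,"y":0.02,"z":0,"turn":6.5,"grip":0.1},{"x":0,"y":0.002,"z":0,"turn":4,"grip":0.1},{"x":0,"y":0,"z":0,"turn":0,"grip":0.1},{"x":0,"y":0,"z":0,"turn":0,"grip":0.1}]'
python3 - <<'E'
from h import *; rel()
E
```

```text
t: 16.62
position: [0.4409, 0.0094, 0.0643]
eef_rot: [-1.051, -2.96, 0.0]
ft_force: [0.3, 0.4, -0.2]
opening: 0.223
grip_force: 78.3
t: 17.2
position: [0.4409, 0.09, 0.0642]
eef_rot: [-0.262, -3.13, 0.0]
ft_force: [-0.0, -0.8, -0.4]
opening: 0.228
grip_force: 78.3
jig mm [-162.7  -65.4   64.2] yaw from jig y 0.33
17.2 [0.4409 0.09   0.0642] [-0.262 -3.13   0.   ] [-0.  -0.8 -0.4] 0.228 78.3
```

```bash
python3 -m crank '[{"x":0,"y":0,"z":-0.02,"turn":-0.3,"grip":0.1},{"x":0,"y":-0.0005,"z":-0.02,"turn":0,"grip":0.1},{"x":0,"y":0,"z":-0.008,"turn":0,"grip":0.1},{"x":0,"y":0,"z":-0.004,"turn":0,"grip":0.1},{"x":0,"y":0,"z":0,"turn":0,"grip":0.1},{"x":0,"y":0,"z":0,"turn":0,"grip":0.1}]'
python3 - <<'E'
from h import *; rel(); j=np.load('jig.npy')
shot('top','t7.png'); im=cv2.imread('pics/raw_top.png'); hsv=cv2.cvtColor(im,cv2.COLOR_BGR2HSV)
m=cv2.inRange(hsv,(10,70,150),(28,255,255)); m[:180]=0
n,l,s,ce=cv2.connectedComponentsWithStats(m)
for i in range(1,n):
    if s[i,4]>60 and 190<ce[i][0]<290:
        ys,xs=np.where(l==i); p=px2w('top',np.c_[xs,ys],.028)[:,:2]-j[:2]; c,sn=np.cos(j[2]),np.sin(j[2])
        q=np.c_[c*p[:,0]+sn*p[:,1],-sn*p[:,0]+c*p[:,1]]*1e3; print(s[i],cv2.minAreaRect(q.astype(np.float32)),q.min(0),q.max(0))
E
```

```text
t: 17.7
position: [0.4417, 0.0891, 0.0128]
eef_rot: [0.271, 3.13, -0.0]
ft_force: [0.7, 0.3, 0.4]
opening: 0.227
grip_force: 78.3
jig mm [-161.7  -66.2   12.8] yaw from jig y -0.0
17.7 [0.4417 0.0891 0.0128] [ 0.271  3.13  -0.   ] [0.7 0.3 0.4] 0.227 78.3
[207 183  15  26 274] ((-49.33510971069336, 65.90949249267578), (42.23307800292969, 95.20567321777344), 89.8417739868164) [-96.9521803   44.82136116] [-1.71844846 87.05245393]
[242 194  11  12  63] ((-42.62433624267578, -60.538330078125), (37.536964416503906, 38.69084548950195), 85.11766815185547) [-63.18791423 -78.80921001] [-23.11681292 -41.12725147]
```

```bash
python3 -m crank '[{"x":0.00985,"y":-0.00172,"z":0,"turn":0,"grip":0.1},{"x":0.00985,"y":-0.00172,"z":0,"turn":0,"grip":0.1},{"x":0.00985,"y":-0.00172,"z":0,"turn":0,"grip":0.1},{"x":0,"y":0,"z":0,"turn":0,"grip":0.1}]'
python3 -m crank '[{"x":0.00985,"y":-0.00172,"z":0,"turn":0,"grip":0.1},{"x":0.00985,"y":-0.00172,"z":0,"turn":0,"grip":0.1},{"x":0.00985,"y":-0.00172,"z":0,"turn":0,"grip":0.1},{"x":0,"y":0,"z":0,"turn":0,"grip":0.1}]'
python3 - <<'E'
from h import *; rel()
E
```

```text
t: 18.08
position: [0.4721, 0.0844, 0.0125]
eef_rot: [-0.269, -3.129, -0.0]
ft_force: [-2.1, 1.7, -1.1]
opening: 0.225
grip_force: 78.3
t: 18.42
position: [0.5041, 0.0789, 0.013]
eef_rot: [0.27, 3.126, 0.002]
ft_force: [2.5, 0.9, -2.0]
opening: 0.224
grip_force: 78.3
jig mm [-98.6 -65.4  13. ] yaw from jig y 0.02
18.42 [0.5041 0.0789 0.013 ] [2.700e-01 3.126e+00 2.000e-03] [ 2.5  0.9 -2. ] 0.224 78.3
```

```bash
python3 -m crank '[{"x":0.00985,"y":-0.00172,"z":0,"turn":0,"grip":0.1},{"x":0.00985,"y":-0.00172,"z":0,"turn":0,"grip":0.1},{"x":0.00985,"y":-0.00172,"z":0,"turn":0,"grip":0.1},{"x":0.0049,"y":-0.0009,"z":0,"turn":0,"grip":0.1},{"x":0,"y":0,"z":0,"turn":0,"grip":0.1}]'
python3 -m crank '[{"x":0.004,"y":-0.0007,"z":0,"turn":0,"grip":0.1},{"x":0.003,"y":-0.0005,"z":0,"turn":0,"grip":0.1},{"x":0,"y":0,"z":0,"turn":0,"grip":0.1}]'
python3 -m crank '[{"x":0.003,"y":-0.0005,"z":0,"turn":0,"grip":0.1},{"x":0.002,"y":-0.0003,"z":0,"turn":0,"grip":0.1},{"x":0,"y":0,"z":0,"turn":0,"grip":0.1}]'
python3 - <<'E'
from h import *; rel()
E
```

```text
t: 18.83
position: [0.5374, 0.0728, 0.0127]
eef_rot: [0.27, 3.127, 0.001]
ft_force: [2.5, 2.8, -1.9]
opening: 0.227
grip_force: 78.3
t: 19.08
position: [0.5423, 0.0718, 0.0125]
eef_rot: [0.269, 3.13, 0.0]
ft_force: [0.0, 2.4, -1.1]
opening: 0.226
grip_force: 78.4
t: 19.33
position: [0.5465, 0.071, 0.0123]
eef_rot: [-0.269, -3.129, 0.0]
ft_force: [-3.2, 3.3, -1.0]
opening: 0.225
grip_force: 78.4
jig mm [-55.4 -65.9  12.3] yaw from jig y 0.07
19.33 [0.5465 0.071  0.0123] [-0.269 -3.129  0.   ] [-3.2  3.3 -1. ] 0.225 78.4
```

```bash
python3 -m crank '[{"x":0.004,"y":-0.0007,"z":0,"turn":0,"grip":0.1},{"x":0.002,"y":-0.0003,"z":0,"turn":0,"grip":0.1},{"x":0,"y":0,"z":0,"turn":0,"grip":0.1}]'
python3 -m crank '[{"x":0.004,"y":-0.0007,"z":0,"turn":0,"grip":0.1},{"x":0.002,"y":-0.0003,"z":0,"turn":0,"grip":0.1},{"x":0,"y":0,"z":0,"turn":0,"grip":0.1}]'
python3 - <<'E'
from h import *; rel()
E
```

```text
t: 19.58
position: [0.5464, 0.0709, 0.0107]
eef_rot: [-0.266, -3.118, 0.002]
ft_force: [-14.3, 5.7, 0.6]
opening: 0.228
grip_force: 78.7
t: 19.83
position: [0.5463, 0.0709, 0.0101]
eef_rot: [-0.263, -3.106, 0.004]
ft_force: [-29.1, 8.9, 14.7]
opening: 0.226
grip_force: 80.3
jig mm [-55.6 -66.1  10.1] yaw from jig y 0.22
19.83 [0.5463 0.0709 0.0101] [-0.263 -3.106  0.004] [-29.1   8.9  14.7] 0.226 80.3
```

Home. Release, rise, and step aside for a look at the lever and rails.

```bash
python3 -m crank '[{"x":-0.005,"y":0.0009,"z":0,"turn":0,"grip":0.1},{"x":-0.005,"y":0.0009,"z":0,"turn":0,"grip":0.1},{"x":0,"y":0,"z":0,"turn":0,"grip":0.5},{"x":0,"y":0,"z":0,"turn":0,"grip":0.7},{"x":0,"y":0,"z":0,"turn":0,"grip":0.7},{"x":0,"y":0,"z":0,"turn":0,"grip":0.7},{"x":0,"y":0,"z":0.01,"turn":0,"grip":0.7},{"x":0,"y":0,"z":0.03,"turn":0,"grip":0.7},{"x":0,"y":0,"z":0.03,"turn":0,"grip":0.7},{"x":0,"y":0,"z":0.03,"turn":0,"grip":0.7}]'
python3 -m crank '[{"x":-0.01,"y":-0.03,"z":0.03,"turn":-5,"grip":0.7},{"x":-0.01,"y":-0.03,"z":0.03,"turn":-5,"grip":0.7},{"x":-0.01,"y":-0.03,"z":0.03,"turn":-5,"grip":0.7},{"x":0,"y":-0.03,"z":0,"turn":-5,"grip":0.7},{"x":0,"y":-0.03,"z":0,"turn":-5,"grip":0.7},{"x":0,"y":-0.03,"z":0,"turn":-5,"grip":0.7},{"x":0,"y":-0.03,"z":0,"turn":-5,"grip":0.7},{"x":0,"y":-0.03,"z":0,"turn":-5,"grip":0.7},{"x":0,"y":0,"z":0,"turn":0,"grip":0.7},{"x":0,"y":0,"z":0,"turn":0,"grip":0.7}]'
python3 - <<'E'
from h import *; rel()
shot('top','t8.png'); shot('scene','s8.png')
a=cv2.imread('pics/raw_top.png')[150:210,200:270]; b=cv2.imread('pics/raw_scene.png')[180:240,175:260]
a,b=cv2.resize(a,None,fx=5.5,fy=5.5,interpolation=cv2.INTER_CUBIC),cv2.resize(b,None,fx=4.8,fy=4.8,interpolation=cv2.INTER_CUBIC); print(a.shape,b.shape)
o=np.zeros((330,800,3),np.uint8); o[:a.shape[0],:a.shape[1]]=a; o[:b.shape[0],390:390+b.shape[1]]=b; cv2.imwrite('pics/m8.png',o)
E
```

```text
t: 20.67
position: [0.5491, 0.0703, 0.1142]
eef_rot: [-0.271, -3.13, 0.0]
ft_force: [0.9, 0.4, 0.3]
opening: 0.697
grip_force: 0.0
t: 21.5
position: [0.5201, -0.1677, 0.1994]
eef_rot: [1.329, 2.845, -0.0]
ft_force: [0.4, 0.8, 0.7]
opening: 0.703
grip_force: 0.0
jig mm [ -40.3 -305.6  199.4] yaw from jig y -40.18
21.5 [ 0.5201 -0.1677  0.1994] [ 1.329  2.845 -0.   ] [0.4 0.8 0.7] 0.703 0.0
(330, 385, 3) (288, 408, 3)
```

View pics/m8.png

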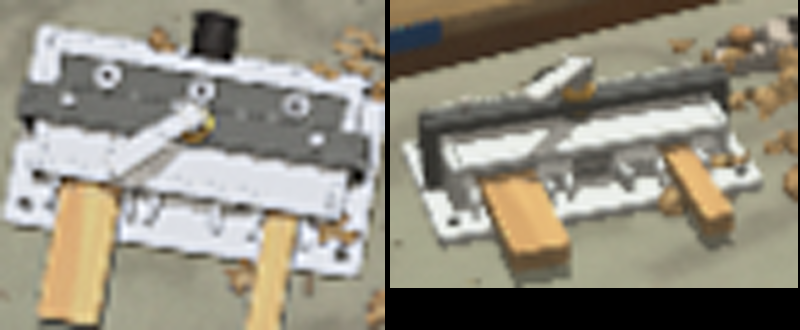

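Both rails are in. Top panel: the lever runs from (203,112) to its tip at (118,172). Now refining its azimuth.

Run:
```python
from h import *
t=lambda uv,z:np.round(crop2w('top',uv,z,(200,150),5.5),4)
p=t([(203,112),(118,172)],.09); d=p[1]-p[0]; print(p,np.degrees(np.arctan2(d[1],d[0])),np.linalg.norm(d))
P=np.array([.6567,.1187,.0875])
for az in (116,120,124):
  for el in (0,7):
    a=np.radians(az);e=np.radians(el); pts=[P+r*np.array([np.cos(a)*np.cos(e),np.sin(a)*np.cos(e),np.sin(e)]) for r in (0,.065)]
    print(az,el,((w2px('top',pts)-[200,150])*5.5).round().tolist(),((w2px('scene',pts)-[175,180])*4.8+[390,0]).round().tolist())
# lever mask: bright pixels above dark bridge, principal direction
im=cv2.imread('pics/raw_top.png'); g=cv2.cvtColor(im,cv2.COLOR_BGR2GRAY); print(g[166:184,218:242])
```

```text
[[0.6579 0.1113 0.09  ]
 [0.6176 0.1676 0.09  ]] 125.59539682501463 0.06923712876773559
116 0 [[190.0, 112.0], [102.0, 155.0]] [[574.0, 68.0], [519.0, 101.0]]
116 7 [[190.0, 112.0], [101.0, 152.0]] [[574.0, 68.0], [519.0, 92.0]]
120 0 [[190.0, 112.0], [105.0, 161.0]] [[574.0, 68.0], [524.0, 103.0]]
120 7 [[190.0, 112.0], [105.0, 158.0]] [[574.0, 68.0], [524.0, 93.0]]
124 0 [[190.0, 112.0], [109.0, 167.0]] [[574.0, 68.0], [529.0, 105.0]]
124 7 [[190.0, 112.0], [108.0, 164.0]] [[574.0, 68.0], [529.0, 95.0]]
[[104  81  88 104 105 110 121 112 110 113 112 113 111 109 108  93 174 210
   69 169 217  96 112 113]
 [104  86  98 104 101 115 132 114 104 106 101 105 106 110 109 116 158 195
  156 190 182  93 112 115]
 [113 111 115 112 113 114 118 108  98 100  93  99 104 140 153 155 168 151
  178 152  86 110 115 116]
 [114 114 113 114 114 115 112 117 116 115 113 115 112 161 198 198 237 208
  164 133  91 103 107 108]
 [112 112 111 114 113 114 112 116 113 114 111 106 110 139 189 228 232 223
  206 182  81  92  98  97]
 [114 112 113 112 111 112 109 110 109 106 104 132 178 215 228 222 229 233
  210 180 
[... 529 characters left out ...]
05 193 227 225 225 226 228 228 216 180 133 145 159 173 194 197 196
  196 201 197 172 148  97]
 [220 217 227 225 225 227 230 226 194 153 134 162 161 170 209 235 232 232
  233 233 234 237 227 193]
 [218 210 226 226 227 227 213 176 128 144 159 158 167 206 231 226 226 225
  225 225 225 227 229 230]
 [228 219 213 232 225 193 149 136 166 158 157 165 207 232 227 224 224 223
  223 224 224 223 225 225]
 [236 210 173 214 178 144 164 170 174 162 168 203 228 224 219 226 225 224
  223 223 225 224 225 223]
 [207 189 144 130 143 180 175 169 181 197 208 228 219 216 207 222 220 225
  224 221 218 225 224 224]
 [ 71  87 111 128 151 176 166 154 188 228 233 235 233 231 232 221 211 227
  226 217 208 222 218 224]]
```

Model and pixels agree: lever azimuth about 124°, pivot (0.657,0.119). Going above the lever's outer part with the jaws across it.

```bash
python3 -m crank '[{"x":0.0109,"y":0.0328,"z":0,"turn":-0.6,"grip":0.7},{"x":0.0109,"y":0.0328,"z":0,"turn":-0.6,"grip":0.7},{"x":0.0109,"y":0.0328,"z":0,"turn":-0.6,"grip":0.7},{"x":0.0109,"y":0.0328,"z":0,"turn":-0.6,"grip":0.7},{"x":0.0109,"y":0.0328,"z":0,"turn":-0.6,"grip":0.7},{"x":0.0109,"y":0.0328,"z":0,"turn":-0.6,"grip":0.7},{"x":0.0109,"y":0.0328,"z":0,"turn":-0.6,"grip":0.7},{"x":0.0109,"y":0.0328,"z":0,"turn":-0.6,"grip":0.7},{"x":0.0109,"y":0.0328,"z":0,"turn":-0.6,"grip":0.7},{"x":0.0105,"y":0.0328,"z":0,"turn":-0.6,"grip":0.7}]' 
python3 -m crank '[{"x":0,"y":0,"z":-0.02,"turn":0,"grip":0.6},{"x":0,"y":0,"z":-0.02,"turn":0,"grip":0.6},{"x":0,"y":0,"z":-0.02,"turn":0,"grip":0.6},{"x":0,"y":0,"z":0,"turn":0,"grip":0.6},{"x":0,"y":0,"z":0,"turn":0,"grip":0.6}]' 20
python3 - <<'E'
from h import *; rel()
E
```

```text
t: 22.43
position: [0.6286, 0.1665, 0.1988]
eef_rot: [-1.467, -2.777, -0.001]
ft_force: [0.7, -0.2, 1.0]
opening: 0.698
grip_force: 0.0
t: 22.85
position: [0.6277, 0.1639, 0.1379]
eef_rot: [-1.467, -2.776, 0.002]
ft_force: [-0.1, 0.5, 1.2]
opening: 0.599
grip_force: 0.0
jig mm [  8.6  39.6 137.9] yaw from jig y -45.81
22.85 [0.6277 0.1639 0.1379] [-1.467e+00 -2.776e+00  2.000e-03] [-0.1  0.5  1.2] 0.599 0.0
```

```bash
python3 -m crank '[{"x":0.0005,"y":-0.003,"z":-0.02,"turn":0,"grip":0.6},{"x":0,"y":0,"z":-0.02,"turn":0,"grip":0.6},{"x":0,"y":0,"z":-0.012,"turn":0,"grip":0.6},{"x":0,"y":0,"z":-0.009,"turn":0,"grip":0.6},{"x":0,"y":0,"z":0,"turn":0,"grip":0.6},{"x":0,"y":0,"z":0,"turn":0,"grip":0.6}]' 
python3 -m crank '[{"x":0,"y":0,"z":0,"turn":0,"grip":0.4},{"x":0,"y":0,"z":0,"turn":0,"grip":0.3},{"x":0,"y":0,"z":0,"turn":0,"grip":0.2},{"x":0,"y":0,"z":0,"turn":0,"grip":0.15},{"x":0,"y":0,"z":0,"turn":0,"grip":0.1},{"x":0,"y":0,"z":0,"turn":0,"grip":0.1},{"x":0,"y":0,"z":0,"turn":0,"grip":0.1}]' 20
python3 - <<'E'
from h import *; rel()
E
```

```text
t: 23.35
position: [0.6298, 0.16, 0.0781]
eef_rot: [1.47, 2.776, 0.001]
ft_force: [0.1, 0.1, 0.5]
opening: 0.604
grip_force: 0.0
t: 23.93
position: [0.63, 0.1598, 0.0784]
eef_rot: [1.471, 2.775, 0.001]
ft_force: [-2.1, -0.4, 5.8]
opening: 0.202
grip_force: 22.5
jig mm [11.5 35.9 78.4] yaw from jig y -45.95
23.93 [0.63   0.1598 0.0784] [1.471e+00 2.775e+00 1.000e-03] [-2.1 -0.4  5.8] 0.202 22.5
```

Lever gripped (17 mm). Arc it upright.

```bash
python3 -m crank '[{"x":0.0005,"y":-0.0007,"z":0.0063,"turn":0,"grip":0.1},{"x":0.0005,"y":-0.0007,"z":0.0063,"turn":0,"grip":0.1},{"x":0.0014,"y":-0.002,"z":0.0059,"turn":0,"grip":0.1},{"x":0.0014,"y":-0.002,"z":0.0059,"turn":0,"grip":0.1},{"x":0.0022,"y":-0.0032,"z":0.005,"turn":0,"grip":0.1},{"x":0.0022,"y":-0.0032,"z":0.005,"turn":0,"grip":0.1},{"x":0,"y":0,"z":0,"turn":0,"grip":0.1}]'
python3 -m crank '[{"x":0.0028,"y":-0.0042,"z":0.0039,"turn":0,"grip":0.1},{"x":0.0028,"y":-0.0042,"z":0.0039,"turn":0,"grip":0.1},{"x":0.0033,"y":-0.0049,"z":0.0025,"turn":0,"grip":0.1},{"x":0.0033,"y":-0.0049,"z":0.0025,"turn":0,"grip":0.1},{"x":0,"y":0,"z":0,"turn":0,"grip":0.1}]'
python3 - <<'E'
from h import *; rel()
E
```

```text
t: 24.52
position: [0.638, 0.147, 0.113]
eef_rot: [1.473, 2.775, 0.0]
ft_force: [-0.3, -1.3, -0.9]
opening: 0.199
grip_force: 19.9
t: 24.93
position: [0.6508, 0.1287, 0.1257]
eef_rot: [1.472, 2.774, 0.001]
ft_force: [-2.3, 1.4, -0.0]
opening: 0.195
grip_force: 19.5
jig mm [ 37.4   8.8 125.7] yaw from jig y -46.01
24.93 [0.6508 0.1287 0.1257] [1.472e+00 2.774e+00 1.000e-03] [-2.3  1.4 -0. ] 0.195 19.5
```

```bash
python3 -m crank '[{"x":0.0028,"y":-0.0041,"z":0.001,"turn":0,"grip":0.1},{"x":0.0028,"y":-0.0041,"z":0.0005,"turn":0,"grip":0.1},{"x":0,"y":0,"z":0,"turn":0,"grip":0.1}]'
python3 -m crank '[{"x":0.0011,"y":-0.0017,"z":0,"turn":0,"grip":0.1},{"x":0,"y":0,"z":0,"turn":0,"grip":0.1}]'
python3 -m crank '[{"x":0.0011,"y":-0.0017,"z":0,"turn":0,"grip":0.1},{"x":0,"y":0,"z":0,"turn":0,"grip":0.1}]'
python3 -m crank '[{"x":0.0011,"y":-0.0017,"z":0,"turn":0,"grip":0.1},{"x":0,"y":0,"z":0,"turn":0,"grip":0.1}]'
python3 - <<'E'
from h import *; rel()
E
```

```text
t: 25.18
position: [0.6561, 0.1212, 0.1272]
eef_rot: [1.472, 2.775, 0.001]
ft_force: [-4.9, 2.2, 4.0]
opening: 0.191
grip_force: 19.4
t: 25.35
position: [0.6568, 0.1203, 0.1272]
eef_rot: [-1.471, -2.776, -0.002]
ft_force: [-5.5, 1.6, 4.8]
opening: 0.181
grip_force: 19.4
t: 25.52
position: [0.6581, 0.1186, 0.1272]
eef_rot: [1.471, 2.776, 0.002]
ft_force: [-4.3, 2.3, 5.0]
opening: 0.187
grip_force: 19.4
t: 25.68
position: [0.6592, 0.1168, 0.1273]
eef_rot: [1.471, 2.776, 0.002]
ft_force: [-4.2, 2.0, 7.0]
opening: 0.191
grip_force: 19.4
jig mm [ 47.8  -1.4 127.3] yaw from jig y -45.93
25.68 [0.6592 0.1168 0.1273] [1.471e+00 2.776e+00 2.000e-03] [-4.2  2.   7. ] 0.191 19.4
```

```bash
python3 -m crank '[{"x":0.0017,"y":-0.0025,"z":0.001,"turn":0,"grip":0.1},{"x":0,"y":0,"z":0,"turn":0,"grip":0.1}]'
python3 -m crank '[{"x":0.0017,"y":-0.0025,"z":0,"turn":0,"grip":0.1},{"x":0,"y":0,"z":0,"turn":0,"grip":0.1}]'
python3 -m crank '[{"x":0.0017,"y":-0.0025,"z":0,"turn":0,"grip":0.1},{"x":0,"y":0,"z":0,"turn":0,"grip":0.1}]'
python3 - <<'E'
from h import *; rel()
shot('top','t9.png'); shot('scene','s9.png')
b=cv2.imread('pics/raw_scene.png')[150:215,200:280]; cv2.imwrite('pics/m9.png',cv2.resize(b,None,fx=9,fy=9,interpolation=cv2.INTER_CUBIC))
E
```

```text
t: 25.85
position: [0.6607, 0.1142, 0.1276]
eef_rot: [1.471, 2.776, 0.001]
ft_force: [-3.5, 2.2, 1.2]
opening: 0.185
grip_force: 19.4
t: 26.02
position: [0.6625, 0.1115, 0.1275]
eef_rot: [1.471, 2.776, 0.001]
ft_force: [-3.4, 2.3, 2.8]
opening: 0.181
grip_force: 19.4
t: 26.18
position: [0.665, 0.1079, 0.1275]
eef_rot: [1.471, 2.773, 0.0]
ft_force: [-0.1, -1.0, 0.2]
opening: 0.108
grip_force: 0.0
jig mm [ 55.   -9.2 127.5] yaw from jig y -45.97
26.18 [0.665  0.1079 0.1275] [1.471 2.773 0.   ] [-0.1 -1.   0.2] 0.108 0.0
```

The pads slid off past the upright lever. I'll open, centre on the screw axis and regrip harder.

```bash
python3 -m crank '[{"x":0,"y":0,"z":0,"turn":0,"grip":0.5},{"x":0,"y":0,"z":0,"turn":0,"grip":0.5},{"x":0,"y":0,"z":0,"turn":0,"grip":0.5},{"x":-0.0042,"y":0.0055,"z":0,"turn":0,"grip":0.5},{"x":-0.0042,"y":0.0055,"z":0,"turn":0,"grip":0.5},{"x":0,"y":0,"z":0,"turn":0,"grip":0.5},{"x":0,"y":0,"z":0,"turn":0,"grip":0.3},{"x":0,"y":0,"z":0,"turn":0,"grip":0.1},{"x":0,"y":0,"z":0,"turn":0,"grip":0.1},{"x":0,"y":0,"z":0,"turn":0,"grip":0.1}]' 50
python3 -m crank '[{"x":0,"y":0,"z":0,"turn":0,"grip":0.1},{"x":0,"y":0,"z":0,"turn":0,"grip":0.1}]'
python3 - <<'E'
from h import *; rel()
shot('scene','s9.png')
b=cv2.imread('pics/raw_scene.png')[150:215,200:280]; cv2.imwrite('pics/m9.png',cv2.resize(b,None,fx=9,fy=9,interpolation=cv2.INTER_CUBIC))
E
```

```text
t: 27.12
position: [0.6559, 0.1203, 0.1276]
eef_rot: [1.471, 2.776, 0.002]
ft_force: [0.3, 2.5, 1.6]
opening: 0.19
grip_force: 49.2
t: 27.28
position: [0.6559, 0.1203, 0.1276]
eef_rot: [1.471, 2.776, 0.002]
ft_force: [0.1, 2.4, 2.7]
opening: 0.191
grip_force: 49.2
jig mm [ 43.9   1.5 127.6] yaw from jig y -45.94
27.28 [0.6559 0.1203 0.1276] [1.471e+00 2.776e+00 2.000e-03] [0.1 2.4 2.7] 0.191 49.2
```

View pics/m9.png

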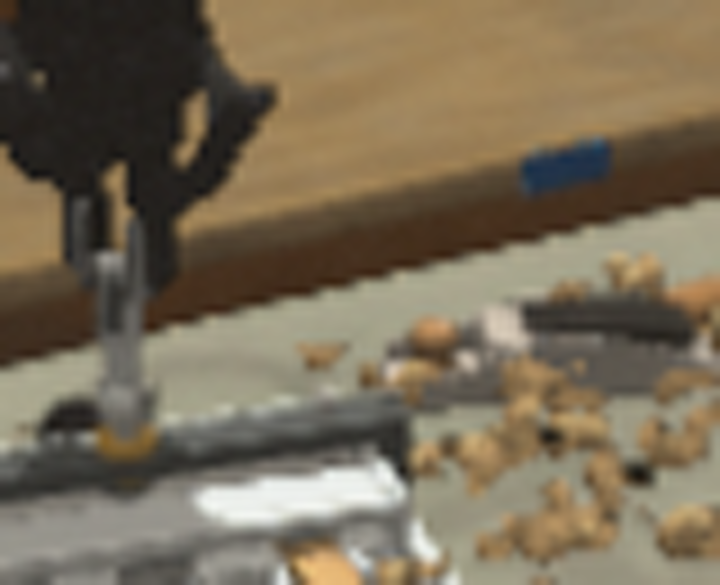

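The picture shows the lever upright between the fingers, from (125,430) to (110,255). Screwing in clockwise now.

```bash
python3 -m crank '[{"x":0.0004,"y":-0.0008,"z":0,"turn":-3,"grip":0.1},{"x":0.0004,"y":-0.0008,"z":-0.0001,"turn":-7,"grip":0.1},{"x":0,"y":0,"z":-0.0001,"turn":-7,"grip":0.1},{"x":0,"y":0,"z":-0.0001,"turn":-7,"grip":0.1},{"x":0,"y":0,"z":-0.0001,"turn":-7,"grip":0.1},{"x":0,"y":0,"z":-0.0001,"turn":-7,"grip":0.1},{"x":0,"y":0,"z":-0.0001,"turn":-7,"grip":0.1},{"x":0,"y":0,"z":-0.0001,"turn":-7,"grip":0.1},{"x":0,"y":0,"z":-0.0001,"turn":-7,"grip":0.1},{"x":0,"y":0,"z":-0.0001,"turn":-7,"grip":0.1}]'
python3 - <<'E'
from h import *; rel(); s=arm.state(); print(np.round(s['joint_positions'],2),np.round(s['ft_torque'],3))
E
python3 -m crank '[{"x":0,"y":0,"z":-0.0001,"turn":-7,"grip":0.1},{"x":0,"y":0,"z":-0.0001,"turn":-7,"grip":0.1},{"x":0,"y":0,"z":-0.0001,"turn":-7,"grip":0.1},{"x":0,"y":0,"z":-0.0001,"turn":-7,"grip":0.1},{"x":0,"y":0,"z":-0.0001,"turn":-7,"grip":0.1},{"x":0,"y":0,"z":-0.0001,"turn":-7,"grip":0.1},{"x":0,"y":0,"z":0,"turn":0,"grip":0.1}]'
python3 - <<'E'
from h import *; rel(); s=arm.state(); print(np.round(s['joint_positions'],2),np.round(s['ft_torque'],3))
E
```

```text
t: 28.17
position: [0.6557, 0.1196, 0.1265]
eef_rot: [-2.748, -1.519, 0.0]
ft_force: [-1.8, 2.5, 3.4]
opening: 0.189
grip_force: 49.4
jig mm [ 43.8   0.7 126.5] yaw from jig y 67.76
28.17 [0.6557 0.1196 0.1265] [-2.748 -1.519  0.   ] [-1.8  2.5  3.4] 0.189 49.4
[-0.61  0.6   0.49  1.68 -0.34  0.94 -0.55] [0.899 0.488 0.063]
t: 28.75
position: [0.6557, 0.1199, 0.1258]
eef_rot: [-3.11, -0.435, 0.002]
ft_force: [-2.4, 4.9, 3.9]
opening: 0.189
grip_force: 49.4
jig mm [ 43.8   1.1 125.8] yaw from jig y 25.81
28.75 [0.6557 0.1199 0.1258] [-3.11e+00 -4.35e-01  2.00e-03] [-2.4  4.9  3.9] 0.189 49.4
[-0.73  0.65  0.68  1.69 -0.48  0.97 -1.17] [1.221 0.561 0.006]
```

```bash
python3 -m crank '[{"x":-0.0005,"y":0.0008,"z":-0.0001,"turn":-7,"grip":0.1},{"x":-0.0005,"y":0.0008,"z":-0.0001,"turn":-7,"grip":0.1},{"x":0,"y":0,"z":-0.0001,"turn":-7,"grip":0.1},{"x":0,"y":0,"z":-0.0001,"turn":-7,"grip":0.1},{"x":0,"y":0,"z":-0.0001,"turn":-7,"grip":0.1},{"x":0,"y":0,"z":-0.0001,"turn":-7,"grip":0.1},{"x":0,"y":0,"z":-0.0001,"turn":-7,"grip":0.1},{"x":0,"y":0,"z":-0.0001,"turn":-7,"grip":0.1},{"x":0,"y":0,"z":0,"turn":0,"grip":0.1}]'
python3 - <<'E'
from h import *; rel(); s=arm.state(); print(np.round(s['joint_positions'],2),np.round(s['ft_torque'],3))
E
python3 -m crank '[{"x":0,"y":0,"z":-0.0001,"turn":-7,"grip":0.1},{"x":0,"y":0,"z":-0.0001,"turn":-7,"grip":0.1},{"x":0,"y":0,"z":-0.0001,"turn":-7,"grip":0.1},{"x":0,"y":0,"z":-0.0001,"turn":-7,"grip":0.1},{"x":0,"y":0,"z":0,"turn":0,"grip":0.1}]'
python3 - <<'E'
from h import *; rel(); s=arm.state(); print(np.round(s['joint_positions'],2),np.round(s['ft_torque'],3))
E
```

```text
t: 29.5
position: [0.6557, 0.1205, 0.1249]
eef_rot: [2.952, -1.074, 0.001]
ft_force: [0.5, 3.7, 1.2]
opening: 0.193
grip_force: 49.2
jig mm [ 43.6   1.6 124.9] yaw from jig y -30.08
29.5 [0.6557 0.1205 0.1249] [ 2.952e+00 -1.074e+00  1.000e-03] [0.5 3.7 1.2] 0.193 49.2
[-0.87  0.75  0.92  1.7  -0.68  1.04 -1.98] [ 0.934 -0.298 -0.04 ]
t: 29.92
position: [0.6559, 0.1203, 0.1245]
eef_rot: [-2.607, 1.752, -0.001]
ft_force: [2.7, 3.7, 0.2]
opening: 0.195
grip_force: 49.6
jig mm [ 43.9   1.4 124.5] yaw from jig y -57.91
29.92 [0.6559 0.1203 0.1245] [-2.607e+00  1.752e+00 -1.000e-03] [2.7 3.7 0.2] 0.195 49.6
[-0.92  0.81  1.04  1.71 -0.78  1.09 -2.39] [ 0.839 -0.597 -0.047]
```

192° done. Open, swing the jaws back half a turn around the lever, regrip.

```bash
python3 -m crank '[{"x":0,"y":0,"z":0,"turn":0,"grip":0.8},{"x":0,"y":0,"z":0,"turn":0,"grip":0.8},{"x":0,"y":0,"z":0,"turn":0,"grip":0.8},{"x":0,"y":0,"z":0,"turn":0,"grip":0.8},{"x":0,"y":0,"z":0,"turn":0,"grip":0.8},{"x":0,"y":0,"z":0,"turn":7,"grip":0.8},{"x":0,"y":0,"z":0,"turn":7,"grip":0.8},{"x":0,"y":0,"z":0,"turn":7,"grip":0.8},{"x":0,"y":0,"z":0,"turn":7,"grip":0.8},{"x":0,"y":0,"z":0,"turn":7,"grip":0.8}]'
python3 -m crank '[{"x":0,"y":0,"z":0,"turn":7,"grip":0.8},{"x":0,"y":0,"z":0,"turn":7,"grip":0.8},{"x":0,"y":0,"z":0,"turn":7,"grip":0.8},{"x":0,"y":0,"z":0,"turn":7,"grip":0.8},{"x":0,"y":0,"z":0,"turn":7,"grip":0.8},{"x":0,"y":0,"z":0,"turn":7,"grip":0.8},{"x":0,"y":0,"z":0,"turn":7,"grip":0.8},{"x":0,"y":0,"z":0,"turn":7,"grip":0.8},{"x":0,"y":0,"z":0,"turn":7,"grip":0.8},{"x":0,"y":0,"z":0,"turn":7,"grip":0.8}]'
python3 -m crank '[{"x":0,"y":0,"z":0,"turn":7,"grip":0.8},{"x":0,"y":0,"z":0,"turn":7,"grip":0.8},{"x":0,"y":0,"z":0,"turn":7,"grip":0.8},{"x":0,"y":0,"z":0,"turn":7,"grip":0.8},{"x":0,"y":0,"z":0,"turn":7,"grip":0.8},{"x":0,"y":0,"z":0,"turn":7,"grip":0.8},{"x":0,"y":0,"z":0,"turn":7,"grip":0.8},{"x":0,"y":0,"z":0,"turn":7,"grip":0.8},{"x":0,"y":0,"z":0,"turn":7,"grip":0.8},{"x":0,"y":0,"z":0,"turn":5,"grip":0.8}]'
python3 -m crank '[{"x":0,"y":0,"z":0,"turn":0,"grip":0.8},{"x":0,"y":0,"z":0,"turn":0,"grip":0.8}]'
python3 - <<'E'
from h import *; rel(); s=arm.state(); print(np.round(s['joint_positions'],2),np.round(s['ft_torque'],3))
E
```

```text
t: 30.75
position: [0.6552, 0.1196, 0.1246]
eef_rot: [3.016, -0.878, 0.0]
ft_force: [-0.8, -0.5, 0.4]
opening: 0.797
grip_force: 0.0
t: 31.58
position: [0.6552, 0.1195, 0.1247]
eef_rot: [2.974, 1.011, -0.0]
ft_force: [-0.1, 0.6, 0.0]
opening: 0.796
grip_force: 0.0
t: 32.42
position: [0.6553, 0.1193, 0.1247]
eef_rot: [1.901, 2.501, -0.0]
ft_force: [0.1, -0.4, -0.7]
opening: 0.802
grip_force: 0.0
t: 32.58
position: [0.6553, 0.1194, 0.1246]
eef_rot: [-1.912, -2.492, -0.0]
ft_force: [-0.1, -0.4, 0.4]
opening: 0.804
grip_force: 0.0
jig mm [ 43.4   0.4 124.6] yaw from jig y -65.1
32.58 [0.6553 0.1194 0.1246] [-1.912 -2.492 -0.   ] [-0.1 -0.4  0.4] 0.804 0.0
[-0.47  0.57  0.28  1.68 -0.19  0.92  0.15] [-0.011 -0.054  0.028]
```

```bash
python3 -m crank '[{"x":0.0006,"y":0.0006,"z":0,"turn":7.1,"grip":0.8},{"x":0,"y":0,"z":0,"turn":0,"grip":0.5},{"x":0,"y":0,"z":0,"turn":0,"grip":0.3},{"x":0,"y":0,"z":0,"turn":0,"grip":0.1},{"x":0,"y":0,"z":0,"turn":0,"grip":0.1},{"x":0,"y":0,"z":0,"turn":0,"grip":0.1},{"x":0,"y":0,"z":0,"turn":0,"grip":0.1},{"x":0,"y":0,"z":0,"turn":0,"grip":0.1},{"x":0,"y":0,"z":0,"turn":0,"grip":0.1}]' 60
python3 - <<'E'
from h import *; rel(); s=arm.state(); print(np.round(s['ft_torque'],3))
E
python3 -m crank '[{"x":0,"y":0,"z":0,"turn":-5,"grip":0.1},{"x":0,"y":0,"z":-0.0001,"turn":-5,"grip":0.1},{"x":0,"y":0,"z":-0.0001,"turn":-5,"grip":0.1},{"x":0,"y":0,"z":0,"turn":0,"grip":0.1}]'
python3 - <<'E'
from h import *; rel(); s=arm.state(); print(np.round(s['ft_torque'],3))
E
python3 -m crank '[{"x":0,"y":0,"z":0,"turn":-5,"grip":0.1},{"x":0,"y":0,"z":-0.0001,"turn":-5,"grip":0.1},{"x":0,"y":0,"z":-0.0001,"turn":-5,"grip":0.1},{"x":0,"y":0,"z":0,"turn":0,"grip":0.1}]'
python3 - <<'E'
from h import *; rel(); s=arm.state(); print(np.round(s['ft_torque'],3))
E
```

```text
t: 33.33
position: [0.6559, 0.1205, 0.1247]
eef_rot: [1.751, 2.608, 0.0]
ft_force: [-0.6, -0.2, 2.4]
opening: 0.182
grip_force: 58.7
jig mm [ 43.9   1.7 124.7] yaw from jig y -57.87
33.33 [0.6559 0.1205 0.1247] [1.751 2.608 0.   ] [-0.6 -0.2  2.4] 0.182 58.7
[ 0.03   0.119 -0.06 ]
t: 33.67
position: [0.656, 0.1205, 0.1245]
eef_rot: [2.08, 2.354, -0.0]
ft_force: [-0.1, -0.4, 2.1]
opening: 0.187
grip_force: 58.7
jig mm [ 43.9   1.7 124.5] yaw from jig y -73.02
33.67 [0.656  0.1205 0.1245] [ 2.08   2.354 -0.   ] [-0.1 -0.4  2.1] 0.187 58.7
[0.051 0.058 0.004]
t: 34.0
position: [0.656, 0.1205, 0.1242]
eef_rot: [2.367, 2.066, -0.0]
ft_force: [-0.1, -0.3, 1.8]
opening: 0.19
grip_force: 58.7
jig mm [ 43.9   1.7 124.2] yaw from jig y -87.87
34.0 [0.656  0.1205 0.1242] [ 2.367  2.066 -0.   ] [-0.1 -0.3  1.8] 0.19 58.7
[ 0.035  0.044 -0.05 ]
```

```bash
cat > tq.py <<'E'
from h import *
s=arm.state(); R=cv2.Rodrigues(np.array(s['eef_rot']))[0]; print('tool y',round(np.degrees(np.arctan2(R[1,1],R[0,1])),1),'T',np.round(s['ft_torque'],3),'F',np.round(s['ft_force'],1),'jt7',round(s['joint_torque'][6],3),s['opening'])
E
python3 -m crank '[{"x":0,"y":0,"z":-0.0001,"turn":-5,"grip":0.1},{"x":0,"y":0,"z":-0.0001,"turn":-5,"grip":0.1},{"x":0,"y":0,"z":0,"turn":0,"grip":0.1}]' >/dev/null; python3 tq.py
python3 -m crank '[{"x":0,"y":0,"z":-0.0001,"turn":-5,"grip":0.1},{"x":0,"y":0,"z":-0.0001,"turn":-5,"grip":0.1},{"x":0,"y":0,"z":0,"turn":0,"grip":0.1}]' >/dev/null; python3 tq.py
python3 -m crank '[{"x":0,"y":0,"z":-0.0001,"turn":-5,"grip":0.1},{"x":0,"y":0,"z":-0.0001,"turn":-5,"grip":0.1},{"x":0,"y":0,"z":0,"turn":0,"grip":0.1}]' >/dev/null; python3 tq.py
```

```text
tool y -17.7 T [ 0.063  0.051 -0.062] F [-0.7  0.1  2.6] jt7 -0.967 0.19039063392402406
tool y -27.6 T [ 0.102  0.124 -0.067] F [-0.7  0.9  2.7] jt7 -0.969 0.1877608375925829
tool y -37.6 T [ 0.154  0.084 -0.066] F [-0.4  0.1  3.9] jt7 -0.972 0.18915348639637755
```

```bash
python3 -m crank '[{"x":0,"y":0,"z":-0.0001,"turn":-4,"grip":0.1},{"x":0,"y":0,"z":-0.0001,"turn":-4,"grip":0.1},{"x":0,"y":0,"z":0,"turn":0,"grip":0.1}]' >/dev/null; python3 tq.py
python3 -m crank '[{"x":0,"y":0,"z":-0.0001,"turn":-4,"grip":0.1},{"x":0,"y":0,"z":-0.0001,"turn":-4,"grip":0.1},{"x":0,"y":0,"z":0,"turn":0,"grip":0.1}]' >/dev/null; python3 tq.py
python3 -m crank '[{"x":0,"y":0,"z":-0.0001,"turn":-4,"grip":0.1},{"x":0,"y":0,"z":-0.0001,"turn":-4,"grip":0.1},{"x":0,"y":0,"z":0,"turn":0,"grip":0.1}]' >/dev/null; python3 tq.py
```

```text
tool y -45.5 T [ 0.031  0.151 -0.043] F [-0.   0.6  4. ] jt7 -0.782 0.1833371178532976
tool y -53.5 T [ 0.094  0.168 -0.037] F [-1.2  0.6  4.9] jt7 -0.716 0.18389193656845867
tool y -61.5 T [ 0.052  0.193 -0.012] F [-1.2  0.1  5.6] jt7 -0.724 0.18609958890974657
```

```bash
python3 -m crank '[{"x":0,"y":0,"z":0,"turn":-4,"grip":0.1},{"x":0,"y":0,"z":0,"turn":-4,"grip":0.1},{"x":0,"y":0,"z":0,"turn":0,"grip":0.1}]' >/dev/null; python3 tq.py
python3 -m crank '[{"x":0,"y":0,"z":0,"turn":-4,"grip":0.1},{"x":0,"y":0,"z":0,"turn":-4,"grip":0.1},{"x":0,"y":0,"z":0,"turn":0,"grip":0.1}]' >/dev/null; python3 tq.py
```

```text
tool y -69.5 T [ 0.049  0.171 -0.078] F [-1.   0.2  4.2] jt7 -0.726 0.1879273389758022
tool y -77.5 T [ 0.12   0.035 -0.048] F [-1.6  1.1  5. ] jt7 -0.787 0.18887782711561255
```

```bash
python3 -m crank '[{"x":0,"y":0,"z":0,"turn":-4,"grip":0.1},{"x":0,"y":0,"z":0,"turn":-3,"grip":0.1},{"x":0,"y":0,"z":0,"turn":0,"grip":0.1}]' >/dev/null; python3 tq.py
python3 -m crank '[{"x":0,"y":0,"z":0,"turn":-4,"grip":0.1},{"x":0,"y":0,"z":0,"turn":-3,"grip":0.1},{"x":0,"y":0,"z":0,"turn":0,"grip":0.1}]' >/dev/null; python3 tq.py
python3 - <<'E'
from h import *; shot('scene','s10.png'); shot('top','t10.png'); rel()
b=cv2.imread('pics/raw_scene.png')[150:235,190:275]; cv2.imwrite('pics/m10.png',cv2.resize(b,None,fx=7,fy=7,interpolation=cv2.INTER_CUBIC))
E
```

```text
tool y -84.5 T [ 0.079 -0.001  0.004] F [0.  0.4 3.8] jt7 -0.644 0.18676432175566213
tool y -91.5 T [ 0.033 -0.117 -0.007] F [ 0.8 -0.1  2.6] jt7 -0.646 0.18515997974360904
jig mm [ 44.    1.6 122.9] yaw from jig y 8.46
36.6 [0.6561 0.1205 0.1229] [ 3.141 -0.04   0.   ] [ 0.8 -0.2  3.4] 0.189 58.9
```

```bash
python3 -m crank '[{"x":0,"y":0,"z":0,"turn":-4,"grip":0.1},{"x":0,"y":0,"z":0,"turn":-3,"grip":0.1},{"x":0,"y":0,"z":0,"turn":0,"grip":0.1}]' >/dev/null; python3 tq.py
python3 -m crank '[{"x":0,"y":0,"z":0,"turn":-4,"grip":0.1},{"x":0,"y":0,"z":0,"turn":-3,"grip":0.1},{"x":0,"y":0,"z":0,"turn":0,"grip":0.1}]' >/dev/null; python3 tq.py
python3 -m crank '[{"x":0,"y":0,"z":0,"turn":-4,"grip":0.1},{"x":0,"y":0,"z":0,"turn":-3,"grip":0.1},{"x":0,"y":0,"z":0,"turn":0,"grip":0.1}]' >/dev/null; python3 tq.py
```

```text
tool y -98.6 T [ 0.075  0.34  -0.036] F [-2.   0.3  4.6] jt7 -0.523 0.18542412164713465
tool y -105.6 T [-0.099 -0.224 -0.056] F [ 1.1 -1.   3.2] jt7 -0.546 0.18729443257793757
tool y -112.6 T [-0.321 -0.139  0.586] F [ 0.9 -0.6  2.6] jt7 -1.295 0.18958608062322088
```

Torque jumps at the stop, so the clamp is fully in. Relieve the twist, then fold the lever along 157° with the same grip.

```bash
python3 -m crank '[{"x":0,"y":0,"z":0,"turn":2.5,"grip":0.1},{"x":0,"y":0,"z":0,"turn":0,"grip":0.1},{"x":0,"y":0,"z":0,"turn":0,"grip":0.1}]' 50 >/dev/null; python3 tq.py
python3 -m crank '[{"x":-0.0059,"y":0.0024,"z":-0.0008,"turn":0,"grip":0.1},{"x":-0.0059,"y":0.0024,"z":-0.0008,"turn":0,"grip":0.1},{"x":-0.0055,"y":0.0023,"z":-0.0024,"turn":0,"grip":0.1},{"x":-0.0055,"y":0.0023,"z":-0.0024,"turn":0,"grip":0.1},{"x":0,"y":0,"z":0,"turn":0,"grip":0.1}]'; python3 tq.py
python3 -m crank '[{"x":-0.0047,"y":0.0019,"z":-0.0039,"turn":0,"grip":0.1},{"x":-0.0047,"y":0.0019,"z":-0.0039,"turn":0,"grip":0.1},{"x":-0.0036,"y":0.0015,"z":-0.005,"turn":0,"grip":0.1},{"x":-0.0036,"y":0.0015,"z":-0.005,"turn":0,"grip":0.1},{"x":0,"y":0,"z":0,"turn":0,"grip":0.1}]'; python3 tq.py
```

```text
tool y -110.1 T [-0.502 -0.28   0.372] F [ 2.3 -1.2  1.9] jt7 -0.229 0.18695639626360616
t: 38.02
position: [0.6351, 0.1249, 0.1191]
eef_rot: [3.088, -0.558, 0.01]
ft_force: [0.2, -11.2, 13.6]
opening: 0.188
grip_force: 65.0
tool y -110.5 T [-2.056 -0.491 -0.163] F [  0.2 -11.2  13.6] jt7 0.159 0.18802691452450962
t: 38.43
position: [0.6145, 0.1292, 0.1019]
eef_rot: [3.086, -0.561, -0.003]
ft_force: [-17.3, -15.6, 34.2]
opening: 0.187
grip_force: 67.8
tool y -110.6 T [-3.012  2.965  0.013] F [-17.3 -15.6  34.2] jt7 0.001 0.1868010056596662
```

Pad friction on the lever is the resistance; loosen to 20 N and continue.

```bash
python3 -m crank '[{"x":0,"y":0,"z":0,"turn":0,"grip":0.1},{"x":0,"y":0,"z":0,"turn":0,"grip":0.1},{"x":0,"y":0,"z":0,"turn":0,"grip":0.1}]' 20; python3 tq.py
python3 - <<'E'
from h import *; shot('scene','s11.png'); shot('top','t11.png')
a=cv2.imread('pics/raw_top.png')[150:210,200:270]; b=cv2.imread('pics/raw_scene.png')[150:215,185:260]
a,b=cv2.resize(a,None,fx=5,fy=5,interpolation=cv2.INTER_CUBIC),cv2.resize(b,None,fx=6,fy=6,interpolation=cv2.INTER_CUBIC)
o=np.zeros((390,800,3),np.uint8); o[:a.shape[0],:a.shape[1]]=a; o[:b.shape[0],350:350+b.shape[1]]=b; cv2.imwrite('pics/m11.png',o)
E
```

```text
t: 38.68
position: [0.6145, 0.1291, 0.1019]
eef_rot: [3.086, -0.561, -0.004]
ft_force: [-17.5, -15.4, 35.0]
opening: 0.184
grip_force: 67.8
tool y -110.6 T [-2.914  3.161  0.028] F [-17.5 -15.4  35. ] jt7 -0.023 0.18448935205270392
```

View pics/m11.png

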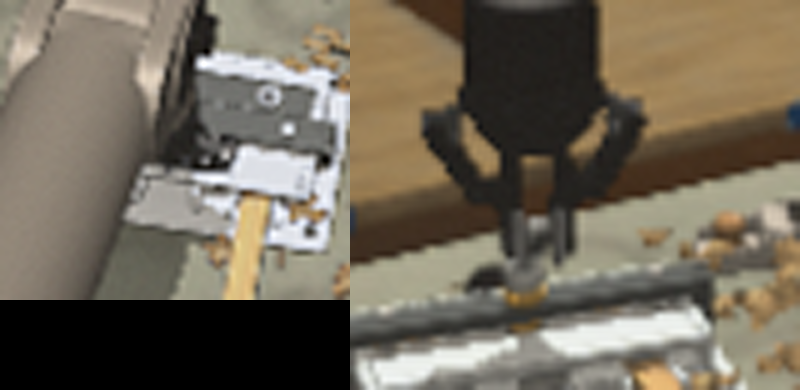

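The lever is leaning over between the fingers. It points a few degrees beyond my assumed azimuth, so the true one is nearer 165°. Open, realign, and regrip lightly.

```bash
python3 -m crank '[{"x":0,"y":-0.006,"z":0.002,"turn":2.5,"grip":0.4},{"x":0,"y":0,"z":0,"turn":2.5,"grip":0.4},{"x":0,"y":0,"z":0,"turn":0,"grip":0.4},{"x":0,"y":0,"z":0,"turn":0,"grip":0.4}]' 20
python3 - <<'E'
from h import *; rel()
E
python3 tq.py
```

```text
t: 39.12
position: [0.6157, 0.1314, 0.1003]
eef_rot: [-3.113, 0.418, 0.002]
ft_force: [-0.4, 0.9, -0.7]
opening: 0.398
grip_force: 0.0
jig mm [  2.4   5.5 100.3] yaw from jig y -5.39
39.12 [0.6157 0.1314 0.1003] [-3.113e+00  4.180e-01  2.000e-03] [-0.4  0.9 -0.7] 0.398 0.0
tool y -105.3 T [-0.006  0.003 -0.001] F [-0.4  0.9 -0.7] jt7 0.127 0.39833669482875755
```

```bash
python3 -m crank '[{"x":0,"y":0,"z":0,"turn":0,"grip":0.3},{"x":0,"y":0,"z":0,"turn":0,"grip":0.2},{"x":0,"y":0,"z":0,"turn":0,"grip":0.15},{"x":0,"y":0,"z":0,"turn":0,"grip":0.15},{"x":0,"y":0,"z":0,"turn":0,"grip":0.15},{"x":0,"y":0,"z":0,"turn":0,"grip":0.15}]' 20; python3 tq.py
python3 -m crank '[{"x":-0.0015,"y":0.0004,"z":-0.004,"turn":0,"grip":0.15},{"x":-0.0015,"y":0.0004,"z":-0.004,"turn":0,"grip":0.15},{"x":0,"y":0,"z":0,"turn":0,"grip":0.15}]'; python3 tq.py
python3 -m crank '[{"x":-0.0008,"y":0.0002,"z":-0.004,"turn":0,"grip":0.15},{"x":-0.0008,"y":0.0002,"z":-0.004,"turn":0,"grip":0.15},{"x":0,"y":0,"z":0,"turn":0,"grip":0.15}]'; python3 tq.py
```

```text
t: 39.62
position: [0.6145, 0.1266, 0.1006]
eef_rot: [3.108, -0.422, -0.005]
ft_force: [-6.4, -8.5, 7.3]
opening: 0.206
grip_force: 19.3
tool y -105.5 T [-1.833  1.37  -0.053] F [-6.4 -8.5  7.3] jt7 0.033 0.20572032724815129
t: 39.87
position: [0.6104, 0.127, 0.0933]
eef_rot: [3.109, -0.423, -0.009]
ft_force: [-13.5, -10.6, 18.6]
opening: 0.204
grip_force: 24.4
tool y -105.5 T [-1.906  2.543 -0.024] F [-13.5 -10.6  18.6] jt7 0.042 0.20448344557404902
t: 40.12
position: [0.6075, 0.1275, 0.0848]
eef_rot: [3.108, -0.422, -0.013]
ft_force: [-16.7, -10.3, 18.8]
opening: 0.214
grip_force: 32.6
tool y -105.5 T [-1.824  3.128  0.177] F [-16.7 -10.3  18.8] jt7 -0.193 0.21359903548016237
```

The lateral pull says the true azimuth is about 172°, which matches the 5.45 stop. Open and realign by +7°.

```bash
python3 -m crank '[{"x":0.002,"y":-0.004,"z":0.003,"turn":3.5,"grip":0.4},{"x":0,"y":-0.002,"z":0,"turn":3.7,"grip":0.4},{"x":0,"y":0,"z":0,"turn":0,"grip":0.4},{"x":0,"y":0,"z":0,"turn":0,"grip":0.4}]' 20; python3 tq.py
python3 -m crank '[{"x":0,"y":0,"z":0,"turn":0,"grip":0.3},{"x":0,"y":0,"z":0,"turn":0,"grip":0.2},{"x":0,"y":0,"z":0,"turn":0,"grip":0.15},{"x":0,"y":0,"z":0,"turn":0,"grip":0.15},{"x":0,"y":0,"z":0,"turn":0,"grip":0.15},{"x":0,"y":0,"z":0,"turn":0,"grip":0.15}]' 20; python3 tq.py
```

```text
t: 40.45
position: [0.6137, 0.1265, 0.0875]
eef_rot: [-3.133, 0.223, 0.001]
ft_force: [0.4, -0.0, -0.6]
opening: 0.399
grip_force: 0.0
tool y -98.2 T [ 0.015 -0.016  0.003] F [ 0.4 -0.  -0.6] jt7 0.186 0.3994099380425132
t: 40.95
position: [0.6132, 0.1249, 0.0876]
eef_rot: [3.132, -0.222, -0.002]
ft_force: [-2.8, -4.5, 3.8]
opening: 0.208
grip_force: 19.4
tool y -98.1 T [-0.735  0.599  0.221] F [-2.8 -4.5  3.8] jt7 -0.224 0.20827877849072102
```

```bash
python3 -m crank '[{"x":-0.0005,"y":-0.002,"z":-0.003,"turn":1.5,"grip":0.15},{"x":-0.0005,"y":0,"z":-0.003,"turn":0,"grip":0.15},{"x":0,"y":0,"z":0,"turn":0,"grip":0.15}]' ; python3 tq.py
python3 -m crank '[{"x":0,"y":0,"z":-0.003,"turn":0,"grip":0.15},{"x":0,"y":0,"z":-0.003,"turn":0,"grip":0.15},{"x":0,"y":0,"z":0,"turn":0,"grip":0.15}]' ; python3 tq.py
```

```text
t: 41.2
position: [0.6114, 0.1246, 0.082]
eef_rot: [-3.135, 0.179, 0.005]
ft_force: [-8.4, -1.6, 11.0]
opening: 0.21
grip_force: 19.5
tool y -96.5 T [0.018 1.513 0.253] F [-8.4 -1.6 11. ] jt7 -0.141 0.21006766078526512
t: 41.45
position: [0.6105, 0.1248, 0.0757]
eef_rot: [-3.135, 0.179, 0.008]
ft_force: [-10.4, -0.8, 11.7]
opening: 0.206
grip_force: 21.3
tool y -96.5 T [0.025 2.038 0.286] F [-10.4  -0.8  11.7] jt7 -0.233 0.20631712434775779
```

```bash
python3 -m crank '[{"x":-0.002,"y":0,"z":-0.003,"turn":0,"grip":0.15},{"x":-0.002,"y":0,"z":-0.003,"turn":0,"grip":0.15},{"x":0,"y":0,"z":0,"turn":0,"grip":0.15}]' ; python3 tq.py
python3 -m crank '[{"x":0,"y":0,"z":0,"turn":0,"grip":0.4},{"x":0,"y":0,"z":0,"turn":0,"grip":0.5},{"x":0,"y":0,"z":0,"turn":0,"grip":0.5},{"x":0,"y":0,"z":0,"turn":0,"grip":0.5},{"x":0,"y":0,"z":0.02,"turn":0,"grip":0.5},{"x":0,"y":0,"z":0.02,"turn":0,"grip":0.5},{"x":0,"y":0,"z":0.02,"turn":0,"grip":0},{"x":0,"y":0,"z":0,"turn":0,"grip":0},{"x":0,"y":0,"z":0,"turn":0,"grip":0},{"x":0,"y":0,"z":0,"turn":0,"grip":0}]'
python3 - <<'E'
from h import *; rel(); shot('top','t12.png'); shot('scene','s12.png')
E
```

```text
t: 41.7
position: [0.6087, 0.1249, 0.0701]
eef_rot: [-3.135, 0.178, 0.0]
ft_force: [-3.4, -0.9, 7.4]
opening: 0.208
grip_force: 21.8
tool y -96.5 T [-0.027  0.62   0.246] F [-3.4 -0.9  7.4] jt7 -0.242 0.20768877705219524
t: 42.53
position: [0.6085, 0.1242, 0.1291]
eef_rot: [-3.136, 0.179, 0.001]
ft_force: [0.6, -1.3, -1.3]
opening: 0.003
grip_force: 0.0
jig mm [ -3.5  -2.9 129.1] yaw from jig y 3.37
42.53 [0.6085 0.1242 0.1291] [-3.136e+00  1.790e-01  1.000e-03] [ 0.6 -1.3 -1.3] 0.003 0.0
```

Now press down with shut fingertips on the lever to be sure it is flat.

```bash
python3 -m crank '[{"x":0,"y":0,"z":-0.015,"turn":0,"grip":0},{"x":0,"y":0,"z":-0.01,"turn":0,"grip":0},{"x":0,"y":0,"z":-0.007,"turn":0,"grip":0},{"x":0,"y":0,"z":0,"turn":0,"grip":0},{"x":0,"y":0,"z":0,"turn":0,"grip":0}]' ; python3 tq.py
python3 -m crank '[{"x":0,"y":0,"z":-0.003,"turn":0,"grip":0},{"x":0,"y":0,"z":0,"turn":0,"grip":0}]' ; python3 tq.py
python3 -m crank '[{"x":0,"y":0,"z":-0.003,"turn":0,"grip":0},{"x":0,"y":0,"z":0,"turn":0,"grip":0}]' ; python3 tq.py
python3 -m crank '[{"x":0,"y":0,"z":-0.002,"turn":0,"grip":0},{"x":0,"y":0,"z":0,"turn":0,"grip":0}]' ; python3 tq.py
```

```text
t: 43.05
position: [0.6085, 0.1237, 0.0971]
eef_rot: [3.136, -0.18, -0.002]
ft_force: [0.1, 0.2, -0.1]
opening: -0.0
grip_force: 0.0
tool y -96.6 T [-0.068  0.005  0.071] F [ 0.1  0.2 -0.1] jt7 0.022 -5.040911156876768e-05
t: 43.22
position: [0.6093, 0.1238, 0.0948]
eef_rot: [3.136, -0.179, 0.001]
ft_force: [-0.1, -0.1, 1.7]
opening: 0.002
grip_force: 0.6
tool y -96.5 T [-0.092 -0.036 -0.037] F [-0.1 -0.1  1.7] jt7 0.021 0.0016057351359246275
t: 43.38
position: [0.6092, 0.1239, 0.0919]
eef_rot: [-3.136, 0.179, -0.001]
ft_force: [0.3, -0.3, 3.4]
opening: 0.001
grip_force: 1.5
tool y -96.5 T [-0.037 -0.011  0.011] F [ 0.3 -0.3  3.4] jt7 0.024 0.0007241755471901448
t: 43.55
position: [0.6089, 0.1239, 0.0897]
eef_rot: [-3.136, 0.179, -0.0]
ft_force: [-0.2, 0.0, 3.5]
opening: -0.002
grip_force: 1.7
tool y -96.5 T [-0.024  0.186  0.002] F [-0.2  0.   3.5] jt7 0.017 -0.0018275238410552863
```

```bash
python3 -m crank '[{"x":0,"y":0,"z":-0.003,"turn":0,"grip":0},{"x":0,"y":0,"z":0,"turn":0,"grip":0}]' ; 
python3 -m crank '[{"x":0,"y":0,"z":-0.003,"turn":0,"grip":0},{"x":0,"y":0,"z":0,"turn":0,"grip":0}]' ; 
python3 -m crank '[{"x":0,"y":0,"z":-0.003,"turn":0,"grip":0},{"x":0,"y":0,"z":0,"turn":0,"grip":0}]' ; python3 tq.py
```

```text
t: 43.72
position: [0.6088, 0.124, 0.0865]
eef_rot: [3.136, -0.179, -0.0]
ft_force: [-0.9, 0.6, 3.0]
opening: 0.001
grip_force: 1.5
t: 43.88
position: [0.6086, 0.124, 0.0834]
eef_rot: [3.136, -0.179, -0.001]
ft_force: [-1.4, 0.3, 4.3]
opening: 0.002
grip_force: 1.5
t: 44.05
position: [0.6086, 0.124, 0.0803]
eef_rot: [3.136, -0.179, -0.001]
ft_force: [-1.8, 0.6, 3.2]
opening: -0.003
grip_force: 1.5
tool y -96.5 T [-0.025  0.368 -0.026] F [-1.8  0.6  3.2] jt7 0.029 -0.003169178449117737
```

```bash
python3 -m crank '[{"x":0,"y":0,"z":-0.003,"turn":0,"grip":0},{"x":0,"y":0,"z":0,"turn":0,"grip":0}]' ; 
python3 -m crank '[{"x":0,"y":0,"z":-0.003,"turn":0,"grip":0},{"x":0,"y":0,"z":0,"turn":0,"grip":0}]' ; 
python3 -m crank '[{"x":0,"y":0,"z":-0.003,"turn":0,"grip":0},{"x":0,"y":0,"z":0,"turn":0,"grip":0}]' ; python3 tq.py
```

```text
t: 44.22
position: [0.6087, 0.124, 0.0775]
eef_rot: [-3.136, 0.179, 0.001]
ft_force: [-1.7, 0.8, 5.1]
opening: -0.0
grip_force: 2.3
t: 44.38
position: [0.6088, 0.124, 0.0762]
eef_rot: [-3.135, 0.179, 0.001]
ft_force: [-9.4, 0.7, 19.3]
opening: -0.002
grip_force: 10.4
t: 44.55
position: [0.6088, 0.1241, 0.075]
eef_rot: [-3.133, 0.18, 0.002]
ft_force: [-15.7, 1.8, 36.9]
opening: -0.004
grip_force: 18.6
tool y -96.6 T [0.253 3.246 0.069] F [-15.7   1.8  36.9] jt7 0.029 -0.003627953828467838
```

Hard stop reached: the lever is flat. Retreat and check numerically.

```bash
python3 -m crank '[{"x":0,"y":0,"z":0.01,"turn":0,"grip":0},{"x":0,"y":0,"z":0.03,"turn":0,"grip":0},{"x":0,"y":0,"z":0.04,"turn":0,"grip":0},{"x":0,"y":0,"z":0.04,"turn":0,"grip":0},{"x":-0.02,"y":-0.035,"z":0.02,"turn":0,"grip":0},{"x":-0.02,"y":-0.04,"z":0,"turn":0,"grip":0},{"x":-0.01,"y":-0.04,"z":0,"turn":0,"grip":0},{"x":-0.01,"y":-0.04,"z":0,"turn":0,"grip":0},{"x":0,"y":-0.04,"z":0,"turn":0,"grip":0},{"x":0,"y":-0.04,"z":0,"turn":0,"grip":0}]' 
python3 -m crank '[{"x":0,"y":-0.03,"z":0,"turn":0,"grip":0},{"x":0,"y":-0.02,"z":0,"turn":0,"grip":0},{"x":0,"y":0,"z":0,"turn":0,"grip":0}]'
python3 - <<'E'
from h import *; j=np.load('jig.npy'); shot('top','t13.png'); im=cv2.imread('pics/raw_top.png'); hsv=cv2.cvtColor(im,cv2.COLOR_BGR2HSV)
m=cv2.inRange(hsv,(10,70,150),(28,255,255)); m[:180]=0
n,l,s,ce=cv2.connectedComponentsWithStats(m); c,sn=np.cos(j[2]),np.sin(j[2])
for i in range(1,n):
    if s[i,4]>60 and 190<ce[i][0]<350:
        ys,xs=np.where(l==i); p=px2w('top',np.c_[xs,ys],.028)[:,:2]-j[:2]
        q=np.c_[c*p[:,0]+sn*p[:,1],-sn*p[:,0]+c*p[:,1]]*1e3; print(s[i],cv2.minAreaRect(q.astype(np.float32)),q.min(0))
# lever: project model at 172 deg flat, sample brightness along it vs beside it
g=cv2.cvtColor(im,cv2.COLOR_BGR2GRAY); P=np.array([.6563,.1197,.0865])
for az in (124,150,160,166,172,178,184,190):
    a=np.radians(az); print(az,[int(g[int(round(v)),int(round(u))]) for u,v in w2px('top',[P+r*np.array([np.cos(a),np.sin(a),0]) for r in np.arange(0,.075,.006)])])
E
```

```text
t: 45.38
position: [0.551, -0.1071, 0.2102]
eef_rot: [-3.136, 0.178, -0.001]
ft_force: [1.0, 0.9, -0.4]
opening: -0.002
grip_force: 0.0
t: 45.63
position: [0.5506, -0.1617, 0.2107]
eef_rot: [3.133, -0.191, 0.002]
ft_force: [-0.4, -0.3, -0.3]
opening: 0.001
grip_force: 0.0
[207 183  15  26 279] ((-49.02294158935547, 65.90863037109375), (42.23307800292969, 95.83001708984375), 89.8417739868164) [-96.9521803   44.82136116]
[242 189  12  25 157] ((-48.892513275146484, -59.53070831298828), (36.80373764038086, 94.29312133789062), 89.81370544433594) [-96.04301314 -78.02640879]
124 [221, 212, 163, 113, 95, 168, 233, 224, 222, 222, 217, 230, 200]
150 [221, 212, 238, 144, 167, 225, 223, 222, 225, 218, 104, 192, 172]
160 [221, 209, 236, 234, 193, 225, 216, 195, 220, 199, 119, 181, 167]
166 [221, 209, 236, 234, 228, 224, 224, 197, 207, 170, 160, 223, 232]
172 [221, 209, 229, 231, 228, 223, 223, 223, 226, 230, 217, 163, 210]
178 [221, 209, 229, 231, 226, 224, 224, 227, 227, 228, 232, 205, 157]
184 [221, 209, 229, 207, 200, 220, 213, 191, 191, 199, 201, 194, 232]
190 [221, 214, 223, 207, 200, 229, 204, 161, 221, 202, 86, 173, 198]
```

Both rails stick out about 95 mm, and the lever is flat at about 175°, which puts the screw near 5.4. Hand in.

```bash
python3 -c "
from plant import arm; print(arm.hand_in())"
```

```text
the job is handed in; nothing more can be done
None
```

The job is handed in; no verdict came back. The wide and narrow rails are home in their channels (no middle rail was on the bench), the clamp is screwed in to its stop, the lever is folded flat again, and the arm never went near the mallet, tape measure or pencil.

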